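# Load the nut mill and mesh its drive key

### The arm

A 6-joint arm with a two-finger parallel gripper is mounted at the origin on the work surface; the furniture and walls round the work are solid. World frame = base frame: x ahead of the robot, y to its left, z up, the work surface at z = 0. Lengths are in m, angles in rad, forces in N, time in s.
With the tool pointing down it reaches from about 0.25 to 0.775 m from the base axis. Payload 4 kg.
Tool frame: the origin (TCP) lies at the centre of the arm's flange, where the gripper is bolted on; the fingertips stand ahead of it and the grasp point (between the pads) lies 180 mm ahead of it (robot.tcp_to_tips is the z of the fingertips in the tool frame, in m); z points along the fingers, y is the direction in which the jaws open and shut (so a half turn about z gives the same grasp; the last joint's range is limited). The gripper opens to 94 mm and grips with 3 to 60 N. Pads are 16 mm wide; open, the fingers measure 119 mm over their backs; the gripper's body (75 mm by 177 mm) begins 78 mm behind the grasp point.
Start: joints at [1.092, 0.087, 1.371, -0, 1.684, -0.103], TCP at [0.202, 0.512, 0.405] pointing down, gripper open.
Joint ranges: [-3.1, 3.1], [-0.76, 2.03], [0.27, 2.55], [-1.08, 4.22], [0.17, 2.65], [-2.57, 2.57]. Speed limits (rad/s): [2.79, 2.79, 3.14, 3.14, 3.14, 3.14].

### API

Orientations are given as [roll, pitch, yaw] about the fixed x, y, z axes, in that order (R = Rz(yaw) Ry(pitch) Rx(roll)).
In Python, from bench import robot gives the robot as it stands.
- The arm moves only by the tool move_arm, never from a script. Its argument "increments" is a list that holds one entry, the list of rows, each a list of 7 numbers: the opening, from 0 (shut) to 1 (fully open), then the shift along the tool's x, y, z as a fraction of full scale, then the turn, a rotation vector about the tool's x, y, z as a fraction of full scale. In form: [[[jaw, dx, dy, dz, rx, ry, rz], ...]]. A call has 1 to 8 rows; each row is the pose to reach, as a shift and turn from the pose commanded when the call began, along the tool's axes at that moment; what a row does not reach only later rows make up. Full scale, the value 1, is 0.1 m for a shift and pi/2 rad for a turn. A row lasts 1/12 s, in which the tool goes at most 41.7 mm and 7.16 degrees, less where a joint would pass 70% of its speed; a pose out of reach is approached as far as the arm can. A call with a number of a shift or a turn outside -1 to 1 is refused whole. A call with a gripper value outside its range is refused whole. The fingers move at their own pace and stop on an object; the grip force is fixed at half the most. Time passes only in rows, so rows that repeat a pose let the fingers close. It gives the time, the measured TCP pose, the force and the opening at its end, in the units of the state.
- robot.get_obs(): the state, without advancing time (a new reading comes with each control period).
- robot.snapshot(name): name is "scene" or "top" or "wrist"; returns (picture, depth): 420x560x3 uint8, red, green, blue; 420x560 float32, m along the optical axis (not along the pixel's ray), 0 where there is no reading.
- robot.camera_params(name): a dict with "mtx" (3x3 intrinsics, pixels), "k1" (the pictures are not rectified: a ray, as slopes to the right and down, at radius r is drawn at 1 + k1 r^2 times it, then the intrinsics apply), "R" (3x3) and "t" (3): a world point X has camera coordinates R X + t. Camera axes: x right, y down, z forward; pixel columns grow to the right and rows downward; lengths in m; the calibration is good to about 2 mm. A picture is of the moment at which its call begins: read the wrist's pose just before it. camera_params takes no time and is no camera call; for the wrist camera it gives the pose at the moment of the call.
- robot.close_job(): hands the job in, once; it reports no verdict.
The state is a dict: "time": time; "joint_positions": joint angles; "qvel": joint speeds; "joint_torque": joint torques, N m; "tool_pos": TCP position; "ee_rot": TCP orientation; "wrist_force": force on the tool from outside, world axes, zero at the start; "wrist_torque": the same for the moment, N m; "width": finger opening in m.
Only numpy, scipy, OpenCV 4.12 (cv2) and the standard library are available. Lean on these libraries where they do the work, as an engineer would, in place of code of your own. Each camera call takes 0.05 s, during which the arm holds its last target.

### The job

Get the nut mill going: pick up the scoop and pour all six nuts from it into the mill's round hopper, then stand the empty scoop upright on the worktop again and let go of it. Then take the drive key out of its stand, turn it until its four splines mesh with the cross-shaped socket on the mill, slide it fully home and press the sprung socket down to its stop. The job ends with you still gripping the key and keeping the socket pressed down; leave the spice jar, the mug and the roll of tape where they are.

Things in the scene. Friction and masses are not known exactly. Their poses are not given: they have to be found in the camera images.
- mill: White nut mill, fixed, footprint 120 (x) x 250 (y) mm. Origin: centre of the footprint at worktop level, z up. 62 mm to +y of it stands a round open aluminium hopper; 65 mm to -y a round white tower, 80 mm in diameter, top 88 mm above the worktop, with the drive socket in it.
- hopper_mouth (a point): Centre of the hopper's open mouth, level with its rim, 120 mm above the worktop. Mouth 112 mm inside diameter, narrowing to 64 mm at the bottom 77 mm below the rim.
- socket_mouth (a point): Centre of the top of the drive socket, a steel collar 52 mm in diameter, 13 mm proud of the tower, 101 mm above the worktop. z up; x and y lie along the two crossing slots of its cross-shaped recess: slots 9 mm wide, 38 mm long, 34 mm deep. The collar stands turned up to 0.7 rad either way on the mill, held by stiff friction (0.6 N m). The point moves down with it when pressed.
- drive_socket (a joint): How far the sprung collar is pressed down, m: 0 up, 0.006 at its stop. It begins to yield at about 4 N and is fully down at about 10 N; let go, it springs back up.
- stand: White parking stand for the drive key, fixed: foot 80 mm in diameter, ring 62 mm outside, 42 mm inside diameter, its top 40 mm above the worktop. Origin: centre of its underside.
- drive_key: Drive key, 90 mm tall, 0.1 kg, upright in the stand. Origin: centre of the stem's lower end, 10 mm up. Steel cross stem, z = 0 to 30 mm, arms along x and y 33 mm across, 6 mm thick, lowest 6 mm reduced to 29 and 3.5 mm. Flange 52 mm in diameter, z = 30 to 36, rests on stand or collar. Black square grip 28 x 28 mm, sides along x and y, z = 36 to 90. Any quarter turn fits.
- scoop: Aluminium scoop, 0.16 kg. Origin: underside, below its upright black handle post; z up. Post 18 (x) x 30 (y) mm, 110 tall, centred at x = +2 mm. Tray to -x of it, 64 mm wide, walls 36 mm high: flat floor 3 mm up from x = -14 to -62 mm, then a ramp rising 21 degrees to the open pouring lip at x = -102, z = 17 mm. The nuts run out over the lip when it is tipped lip down by 45 to 70 degrees.
- nut0: One of six brown hazelnuts, 17 mm in diameter, 17.5 mm tall, 12 g. Origin: centre of its blunt end. At the start it stands on the scoop's floor.
- nut1: One of six brown hazelnuts, 17 mm in diameter, 17.5 mm tall, 12 g. Origin: centre of its blunt end. At the start it stands on the scoop's floor.
- nut2: One of six brown hazelnuts, 17 mm in diameter, 17.5 mm tall, 12 g. Origin: centre of its blunt end. At the start it stands on the scoop's floor.
- nut3: One of six brown hazelnuts, 17 mm in diameter, 17.5 mm tall, 12 g. Origin: centre of its blunt end. At the start it stands on the scoop's floor.
- nut4: One of six brown hazelnuts, 17 mm in diameter, 17.5 mm tall, 12 g. Origin: centre of its blunt end. At the start it stands on the scoop's floor.
- nut5: One of six brown hazelnuts, 17 mm in diameter, 17.5 mm tall, 12 g. Origin: centre of its blunt end. At the start it stands on the scoop's floor.
- spice_jar: Bystander: small glass spice jar with a gold-brown lid, 43 x 42 x 96 mm, origin at the underside.
- mug: Bystander: cream-coloured mug, 86 x 120 x 101 mm, origin at the underside.
- tape_roll: Bystander: roll of beige tape lying flat, 96 mm across, 25 mm high, origin at the underside.
Mind the look-alikes: they are no part of the job. What is shaped like the drive_key but orange is not meant.

How it is judged:
On the way, in this order (a step that is already met when the one before it is completed fails the run):
1. all six nuts are in the hopper while the scoop is held above the worktop (horizontal distance between each of nut0, nut1, nut2, nut3, nut4, nut5 and hopper_mouth below 0.058 m and z of nut0 in the frame of hopper_mouth between -0.09 and 0 m and z of nut1 in the frame of hopper_mouth between -0.09 and 0 m and z of nut2 in the frame of hopper_mouth between -0.09 and 0 m and z of nut3 in the frame of hopper_mouth between -0.09 and 0 m and z of nut4 in the frame of hopper_mouth between -0.09 and 0 m and z of nut5 in the frame of hopper_mouth between -0.09 and 0 m and height (world z) of scoop above 0.05 m and contact force between the fingers and scoop above 0.5 N), for 0.2 s.
2. the scoop stands upright on the worktop, let go (angle between scoop's own z axis and vertical below 0.15 rad and height (world z) of scoop between -0.005 and 0.008 m and contact force between the fingers and scoop below 0.1 N and linear speed of scoop below 0.02 m/s), for 0.2 s.
3. the key is meshed and home in the socket: stem at least 27 of its 30 mm deep (z of drive_key in the frame of socket_mouth below -0.027 m and horizontal distance between drive_key and socket_mouth below 0.005 m and angle between drive_key's own z axis and vertical below 0.12 rad), for 0.2 s.
At the end, for the whole second after the job is handed in: All nuts lie in the hopper below its rim; the scoop stands upright (0.15 rad) on the worktop, not touched; the key is upright, within 5 mm of the socket axis and at least 27 mm deep; the fingers hold it (over 2 N) and keep the collar pressed more than 4 of its 6 mm (all of step 3 and horizontal distance between each of nut0, nut1, nut2, nut3, nut4, nut5 and hopper_mouth below 0.058 m and z of nut0 in the frame of hopper_mouth between -0.09 and 0 m and z of nut1 in the frame of hopper_mouth between -0.09 and 0 m and z of nut2 in the frame of hopper_mouth between -0.09 and 0 m and z of nut3 in the frame of hopper_mouth between -0.09 and 0 m and z of nut4 in the frame of hopper_mouth between -0.09 and 0 m and z of nut5 in the frame of hopper_mouth between -0.09 and 0 m and angle between scoop's own z axis and vertical below 0.15 rad and height (world z) of scoop between -0.005 and 0.008 m and contact force between the fingers and scoop below 0.1 N and value of joint drive_socket above 0.004 m and contact force between the fingers and drive_key above 2 N); the arm keeps its last pose, push and grip.
It fails at once if the spice jar was shifted by more than 30 mm or tipped (distance of spice_jar from where it was at the start of the episode above 0.03 m or angle between spice_jar's own z axis and vertical above 0.3 rad).
It fails at once if the mug was shifted by more than 30 mm or tipped (distance of mug from where it was at the start of the episode above 0.03 m or angle between mug's own z axis and vertical above 0.3 rad).
It fails at once if the tape roll was shifted by more than 30 mm or tipped (distance of tape_roll from where it was at the start of the episode above 0.03 m or angle between tape_roll's own z axis and vertical above 0.3 rad).
It also fails if it takes over 72 s, if anything falls off the work surface, if the arm or the gripper's body presses on something with over 40 N, if the wrist force passes 120 N, or if a joint passes its speed limit or range.

## Working session

There is one attempt and no reset: what is moved stays moved. The work goes in short steps, Python scripts to look and compute and a tool call to move; the robot and the scene stay as the last step left them, time stands still between calls to the robot, and variables do not carry over. Pictures are saved under pics/ and viewed, and the job is handed in when it is done.

Besides the shell and the picture viewer there is one more tool, called after "Call:" as a command line: name --argument value ..., lists and objects as JSON in quotes. move_arm: Moves the arm, as the interface text tells. Its arguments: {"type":"object","properties":{"increments":{"type":"array","items":{"type":"array","items":{"type":"array","items":{"type":"number","minimum":-1,"maximum":1}}}}},"required":["increments"]}

```bash
ls; mkdir -p pics
cat > h.py <<'E'
import numpy as np, cv2
from bench import robot
def save(n,p): cv2.imwrite(f'pics/{p}.png',cv2.cvtColor(n,cv2.COLOR_RGB2BGR))
def cast(c,uv,z):
    m=np.array(c['mtx']);R=np.array(c['R']);t=np.array(c['t'])
    uv=np.atleast_2d(np.array(uv,float)); d=np.stack([(uv[:,0]-m[0,2])/m[0,0],(uv[:,1]-m[1,2])/m[1,1]],1)
    s=d.copy()
    for _ in range(20): s=d/(1+c['k1']*(s**2).sum(1,keepdims=True))
    r=np.c_[s,np.ones(len(s))]@R; o=-R.T@t
    return o+r*((z-o[2])/r[:,2])[:,None]
def proj(c,X):
    m=np.array(c['mtx']);X=np.atleast_2d(X)@np.array(c['R']).T+np.array(c['t'])
    s=X[:,:2]/X[:,2:]; s=s*(1+c['k1']*(s**2).sum(1,keepdims=True))
    return np.c_[s[:,0]*m[0,0]+m[0,2],s[:,1]*m[1,1]+m[1,2]]
def cloud(c,depth):
    m=np.array(c['mtx']);R=np.array(c['R']);t=np.array(c['t'])
    v,u=np.mgrid[:depth.shape[0],:depth.shape[1]]
    d=np.stack([(u-m[0,2])/m[0,0],(v-m[1,2])/m[1,1]],-1);s=d.copy()
    for _ in range(20): s=d/(1+c['k1']*(s**2).sum(-1,keepdims=True))
    P=np.dstack([s,np.ones(u.shape)])*depth[...,None]
    return (P-t)@R
E
python3 - <<'E'
from h import *
o=robot.get_obs();print(o)
print(robot.tcp_to_tips)
for n in ['scene','top','wrist']:
    c=robot.camera_params(n);p,d=robot.snapshot(n);save(p,n+'0');np.savez(n+'0.npz',p=p,d=d,**{k:np.array(v) for k,v in c.items()})
    print(n,-np.array(c['R']).T@c['t'],c['mtx'],c['k1'],np.array(c['R'])[2])
E
```

```text
pics
{'time': 0.0, 'joint_positions': array([ 1.09190205e+00,  8.79332821e-02,  1.37224518e+00,  1.14333093e-05,
        1.68353163e+00, -1.03104822e-01]), 'qvel': array([ 0.00095724,  0.00144497,  0.00028587,  0.00042366, -0.00125834,
       -0.00135877]), 'joint_torque': array([-7.58355745e-04, -3.40171766e+01, -3.02432334e+01,  7.17326417e-02,
        3.29788565e-02, -1.68277552e-04]), 'tool_pos': array([0.2018095 , 0.51152261, 0.40352016]), 'ee_rot': array([-3.13948763e+00, -2.29234228e-04,  2.76580423e+00]), 'wrist_force': array([-0.26229824, -0.24003712, -0.20106722]), 'wrist_torque': array([ 0.01323412,  0.01612816, -0.00231604]), 'width': 0.09345981251167249}
0.1992
scene [-0.14882453 -0.52895518  0.64570295] [[463.03471574   0.         276.35696435]
 [  0.         463.03471574 209.3996978 ]
 [  0.           0.           1.        ]] -0.06412709160474071 [ 0.58970743  0.63463588 -0.49948219]
top [0.45543918 0.20389328 1.06716931] [[422.71851862   0.         271.61660782]
 [  0.         422.71851862 213.34621129]
 [  0.           0.           1.        ]] -0.056299684766527795 [ 0.06082265 -0.02284661 -0.99788709]
wrist [0.13078666 0.53952114 0.38313967] [[299.82819792   0.         281.24155953]
 [  0.         299.82819792 213.65931504]
 [  0.           0.           1.        ]] -0.0022183934724352237 [ 0.24695061 -0.09776376 -0.96408384]
```

View pics/top0.png

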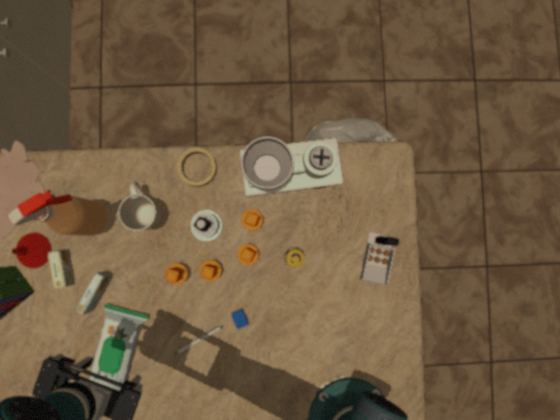

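View pics/scene0.png

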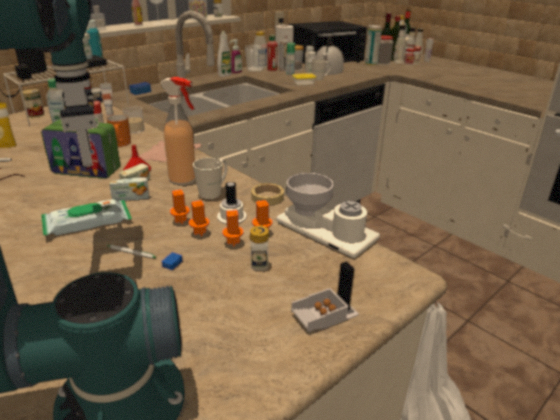

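View pics/wrist0.png

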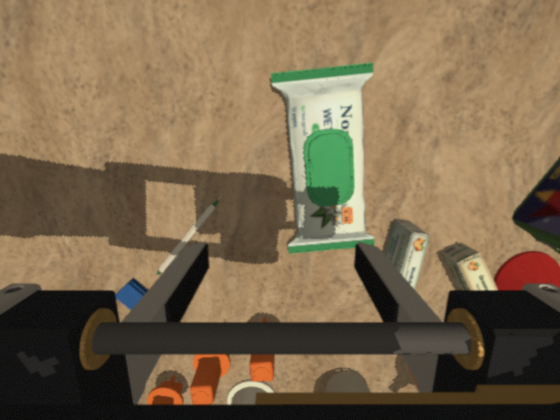

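The top view shows the scoop (378,258), the mill with hopper (268,163) and socket (320,157), the black key in its white stand (206,225), four orange decoys, the jar (295,258), the tape (196,167) and the mug (137,212). Next I'll measure them.

Run:
```python
from h import *
z=np.load('top0.npz');c={k:z[k] for k in['mtx','k1','R','t']};p,d=z['p'],z['d']
C=cloud(c,d)
print('table z',np.median(C[300:330,300:360,2]), 'nodepth',(d==0).mean())
for n,uv in dict(hop=(268,163),sock=(320,157),stand=(206,225),jar=(295,258),tape=(196,167),mug=(137,212),scooppost=(387,241),o1=(252,220),o2=(248,254),o3=(211,270),o4=(177,273)).items():
    u,v=uv; print(n,C[v,u].round(3))
def crop(x0,y0,x1,y1,n,f):
    cv2.imwrite(f'pics/{n}.png',cv2.cvtColor(cv2.resize(p[y0:y1,x0:x1],None,fx=f,fy=f,interpolation=cv2.INTER_CUBIC),cv2.COLOR_RGB2BGR))
crop(345,220,415,290,'cscoop',8); crop(230,125,350,205,'cmill',6); crop(180,200,230,250,'ckey',10)
# heights
def mask(x0,x1,y0,y1,z0,z1):
    return (C[...,0]>x0)&(C[...,0]<x1)&(C[...,1]>y0)&(C[...,1]<y1)&(C[...,2]>z0)&(C[...,2]<z1)
v,u=np.mgrid[:420,:560]
def box(m,w): 
    mm=np.zeros_like(m);mm[w[1]:w[3],w[0]:w[2]]=1; return m&mm
H=C[...,2]
for n,w,z0,z1 in [('rim',(235,125,297,200),.112,.13),('collar',(300,135,345,185),.093,.11),('tower',(300,135,345,185),.08,.093),('standring',(185,205,228,248),.034,.048),('keytop',(185,205,228,248),.085,.12),('post',(360,225,410,290),.1,.12),('jar',(280,245,312,275),.08,.11)]:
    m=box((H>z0)&(H<z1),w); P=C[m]
    if len(P): 
        e=cv2.minEnclosingCircle(P[:,:2].astype(np.float32));r=cv2.minAreaRect(P[:,:2].astype(np.float32)); print(n,len(P),P.mean(0).round(4),'circ',np.round(e[0],4),round(e[1],4),'rect',np.round(r[0],4),np.round(r[1],4),r[2])
```

```text
table z -0.0006984796189852647 nodepth 0.004124149659863945
hop [0.642 0.185 0.039]
sock [0.649 0.061 0.066]
stand [0.492 0.333 0.099]
jar [0.411 0.131 0.097]
tape [ 0.644  0.368 -0.002]
mug [0.533 0.516 0.011]
scooppost [ 0.443 -0.08   0.109]
o1 [0.501 0.227 0.088]
o2 [0.423 0.239 0.092]
o3 [0.389 0.325 0.09 ]
o4 [0.384 0.403 0.087]
rim 323 [0.6308 0.1897 0.1185] circ [0.6301 0.1893] 0.0602 rect [0.6293 0.1891] [0.1181 0.1176] 88.4112319946289
collar 287 [0.6421 0.0634 0.0994] circ [0.6422 0.0626] 0.0265 rect [0.6422 0.0632] [0.0495 0.051 ] 44.03110885620117
tower 488 [0.6414 0.0642 0.087 ] circ [0.6419 0.0628] 0.0402 rect [0.6425 0.0636] [0.0768 0.0787] 42.60530090332031
standring 306 [0.4939 0.3417 0.0421] circ [0.4956 0.3457] 0.0311 rect [0.4946 0.3455] [0.059  0.0584] 88.35444641113281
keytop 155 [0.4949 0.3447 0.0982] circ [0.4955 0.3453] 0.0174 rect [0.4955 0.3455] [0.028  0.0279] 51.48255920410156
post 96 [ 0.4426 -0.0916  0.1084] circ [ 0.4412 -0.0923] 0.015 rect [ 0.4426 -0.0929] [0.0292 0.0174] 76.56012725830078
jar 278 [0.4104 0.1319 0.0947] circ [0.4102 0.1318] 0.0217 rect [0.4105 0.1311] [0.0414 0.0417] 3.2346889972686768
```

View pics/cscoop.png

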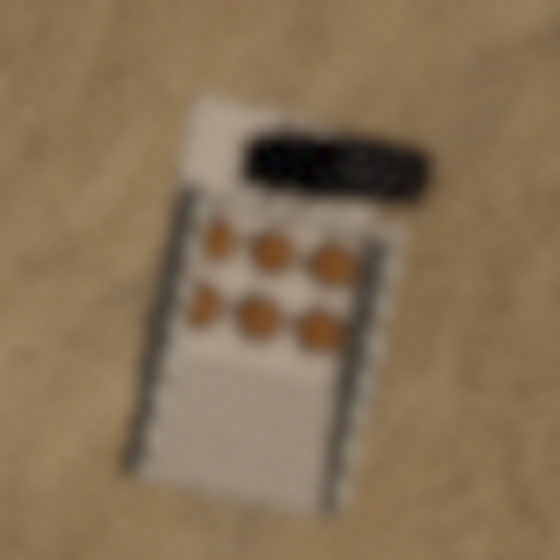

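View pics/cmill.png

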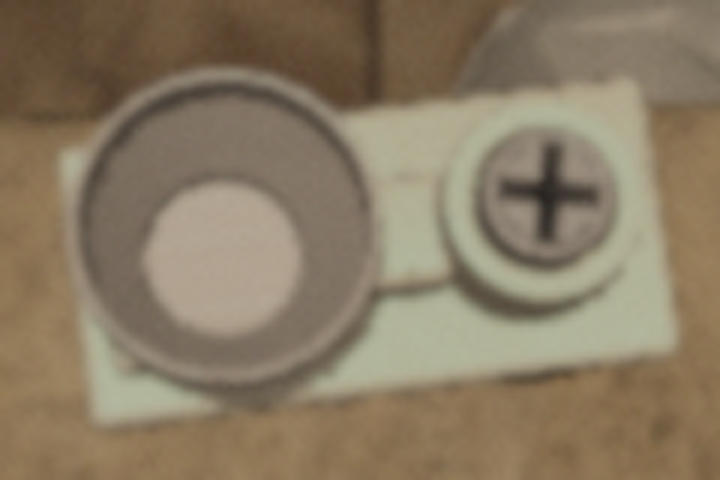

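View pics/ckey.png

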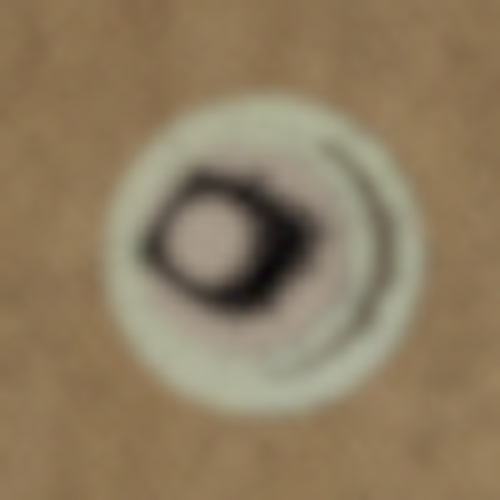

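Run:
```python
from h import *
z=np.load('top0.npz');c={k:z[k] for k in['mtx','k1','R','t']};p,d=z['p'],z['d']
C=cloud(c,d);H=C[...,2]
w=np.zeros(H.shape,bool);w[222:292,350:412]=1
for z0,z1 in[(.025,.045),(.004,.05),(.1,.12)]:
    P=C[w&(H>z0)&(H<z1)][:,:2].astype(np.float32)
    r=cv2.minAreaRect(P);print(z0,len(P),np.round(r[0],4),np.round(r[1],4),r[2],cv2.boxPoints(r).round(3).tolist())
# post fine: PCA
P=C[w&(H>.1)&(H<.12)][:,:2];u,s,vt=np.linalg.svd(P-P.mean(0));print('post y dir',vt[0],np.degrees(np.arctan2(vt[0][1],vt[0][0])))
# nuts heights: brown
m=(p[...,0].astype(int)-p[...,2]>70)&w
print(cv2.connectedComponentsWithStats(m.astype(np.uint8))[3]); 
n,l,st,ce=cv2.connectedComponentsWithStats(m.astype(np.uint8)); print(cast(c,ce[1:],.018).round(3))
# key yaw
w2=np.zeros(H.shape,bool);w2[205:248,185:228]=1
P=C[w2&(H>.085)&(H<.12)][:,:2].astype(np.float32);print(cv2.boxPoints(cv2.minAreaRect(P)))
# mill base footprint
w3=np.zeros(H.shape,bool);w3[125:205,230:350]=1
P=C[w3&(H>.008)][:,:2].astype(np.float32);r=cv2.minAreaRect(P);print('mill',r)
# cross slots: dark px inside the collar
m=np.zeros(H.shape,bool)
pu=proj(c,[.642,.0628,.101])[0];print(pu)
yy,xx=np.mgrid[:420,:560];m=(np.hypot(xx-pu[0],yy-pu[1])<8.5)&(p.mean(-1)<75)
X=cast(c,np.c_[xx[m],yy[m]],.101)[:,:2];W=(110-p[m].mean(-1))
a=np.arctan2(X[:,1]-.0628,X[:,0]-.642);r2=np.hypot(X[:,1]-.0628,X[:,0]-.642)
print(m.sum(),'slot yaw mod90',np.degrees(np.angle((r2**2*np.exp(4j*a)).sum())/4), X.mean(0))
o=robot.get_obs();
```

```text
0.025 202 [ 0.3961 -0.0809] [0.0637 0.1099] 75.68329620361328 [[0.33500000834465027, -0.09799999743700027], [0.4410000145435333, -0.125], [0.4569999873638153, -0.06400000303983688], [0.35100001096725464, -0.035999998450279236]]
0.004 921 [ 0.3997 -0.0887] [0.1577 0.1508] 1.5815682411193848 [[0.3190000057220459, -0.014999999664723873], [0.3230000138282776, -0.16599999368190765], [0.48100000619888306, -0.16200000047683716], [0.47600001096725464, -0.010999999940395355]]
0.1 96 [ 0.4426 -0.0929] [0.0292 0.0174] 76.56012725830078 [[0.4309999942779541, -0.10499999672174454], [0.4480000138282776, -0.10899999737739563], [0.45399999618530273, -0.08100000023841858], [0.43799999356269836, -0.07699999958276749]]
post y dir [-0.21677641 -0.97622128] -102.51976613360075
[[279.48252034 209.49196076]
 [372.         250.        ]
 [378.71428571 251.        ]
 [386.33333333 252.88888889]
 [370.25       258.        ]
 [377.         259.28571429]
 [384.66666667 261.11111111]]
[[ 0.421 -0.068  0.018]
 [ 0.417 -0.085  0.018]
 [ 0.412 -0.104  0.018]
 [ 0.401 -0.063  0.018]
 [ 0.397 -0.079  0.018]
 [ 0.392 -0.099  0.018]]
[[0.47585255 0.34326297]
 [0.49766132 0.3259046 ]
 [0.5150903  0.34780204]
 [0.4932815  0.3651604 ]]
mill ((0.5808653235435486, 0.12180005759000778), (0.23222586512565613, 0.25027912855148315), 6.027224063873291)
[321.21382937 156.9471611 ]
56 slot yaw mod90 -6.47952497311882 [0.64219171 0.0634968 ]
```

Call:
move_arm --increments '[[[1, -0.89, -0.95, 0, 0, 0, 0], [1, -0.89, -0.95, 0, 0, 0, 0], [1, -0.89, -0.95, 0, 0, 0, 0], [1, -0.89, -0.95, 0, 0, 0, 0]]]'

```text
time: 0.48
tool_pos: [0.251, 0.3867, 0.4044]
ee_rot: [-3.139, 0.002, 2.761]
wrist_force: [0.7, -0.2, 0.6]
width: 0.0941
```

Call:
move_arm --increments '[[[1, -0.89, -0.95, 0, 0, 0, 0], [1, -0.89, -0.95, 0, 0, 0, 0], [1, -0.89, -0.95, 0, 0, 0, 0], [1, -0.89, -0.95, 0, 0, 0, 0]]]'

```text
time: 0.82
tool_pos: [0.2991, 0.2657, 0.4047]
ee_rot: [-3.14, 0.002, 2.759]
wrist_force: [0.3, 0.4, -0.4]
width: 0.0942
```

Call:
move_arm --increments '[[[1, -0.89, -0.95, 0, 0, 0, 0], [1, -0.89, -0.95, 0, 0, 0, 0], [1, -0.89, -0.95, 0, 0, 0, 0], [1, -0.89, -0.95, 0, 0, 0, 0]]]'

```text
time: 1.15
tool_pos: [0.3472, 0.1445, 0.4046]
ee_rot: [-3.14, 0.002, 2.758]
wrist_force: [0.2, 0.5, 0.7]
width: 0.0938
```

Call:
move_arm --increments '[[[1, -0.89, -0.95, 0, 0, 0, 0], [1, -0.89, -0.95, 0, 0, 0, 0], [1, -0.89, -0.95, 0, 0, 0, 0], [1, -0.89, -0.95, 0, 0, 0, 0]]]'

```text
time: 1.48
tool_pos: [0.3952, 0.0237, 0.4043]
ee_rot: [-3.14, 0.001, 2.759]
wrist_force: [-0.1, -0.4, 0.0]
width: 0.0939
```

Call:
move_arm --increments '[[[1, -0.89, -0.95, 0, 0, 0, -0.0892], [1, -0.89, -0.95, 0, 0, 0, -0.0892], [1, -0.89, -0.95, 0, 0, 0, -0.0892], [1, -0.89, -0.95, 0, 0, 0, -0.0892], [1, -0.89, -0.95, 0, 0, 0, -0.0892], [1, -0.89, -0.95, 0, 0, 0, -0.0892]]]'

```text
time: 1.98
tool_pos: [0.4418, -0.0927, 0.4042]
ee_rot: [3.14, -0.002, 2.906]
wrist_force: [0.4, 0.9, -0.6]
width: 0.0938
```

Run:
```python
from h import *
o=robot.get_obs();print(o['tool_pos'],o['ee_rot'],o['joint_positions'].round(3))
c=robot.camera_params('wrist');p,d=robot.snapshot('wrist');save(p,'w1');C=cloud(c,d);H=C[...,2]
w=(C[...,0]>.3)&(C[...,0]<.5)&(C[...,1]<0)&(C[...,1]>-.2)
for z0,z1 in[(.1,.12),(.025,.045)]:
    P=C[w&(H>z0)&(H<z1)][:,:2].astype(np.float32)
    if len(P)>5: r=cv2.minAreaRect(P);print(z0,len(P),np.round(r[0],4),np.round(r[1],4),r[2])
c=robot.camera_params('top');p,d=robot.snapshot('top');save(p,'t1')
z=np.load('top0.npz');
```

```text
[ 0.44184054 -0.09270142  0.40417557] [ 3.13993890e+00 -1.75085696e-03  2.90566869e+00] [-3.330e-01 -1.340e-01  1.588e+00  1.000e-03  1.689e+00 -1.668e+00]
0.1 572 [ 0.4439 -0.0936] [0.0291 0.0174] 76.24022674560547
0.025 788 [ 0.3917 -0.0804] [0.0641 0.0985] 75.95883178710938
```

View pics/w1.png

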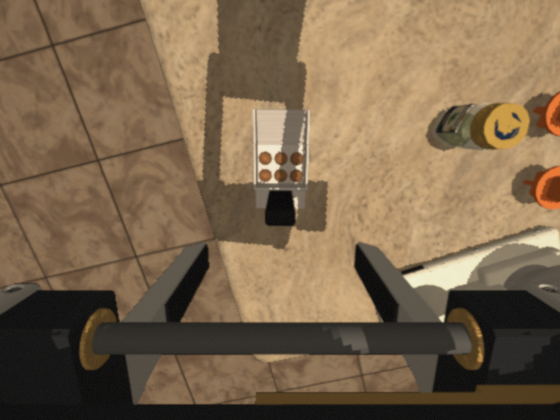

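The wrist view shows the scoop squarely under the hand: post at (280,208), lip at the top, six nuts. The top and wrist measurements agree within 1.5 mm. Descending to grasp.

Call:
move_arm --increments '[[[1, -0.017, 0, 0.35, 0, 0, 0], [1, -0.017, 0, 0.7, 0, 0, 0], [1, -0.017, 0, 0.95, 0, 0, 0], [1, -0.017, 0, 1, 0, 0, 0]]]'

```text
time: 2.42
tool_pos: [0.4413, -0.0916, 0.2999]
ee_rot: [3.14, -0.009, 2.908]
wrist_force: [-0.5, 0.3, -0.5]
width: 0.094
```

Call:
move_arm --increments '[[[1, 0, 0, 0.25, 0, 0, 0], [1, 0, 0, 0.48, 0, 0, 0], [1, 0, 0, 0.48, 0, 0, 0], [0, 0, 0, 0.48, 0, 0, 0], [0, 0, 0, 0.48, 0, 0, 0], [0, 0, 0, 0.48, 0, 0, 0], [0, 0, 0, 0.48, 0, 0, 0], [0, 0, 0, 0.48, 0, 0, 0]]]'

```text
time: 3.08
tool_pos: [0.4436, -0.094, 0.2581]
ee_rot: [-3.141, 0.003, 2.906]
wrist_force: [0.6, -0.3, 0.6]
width: 0.0642
```

Call:
move_arm --increments '[[[0, 0, 0, 0, 0, 0, 0], [0, 0, 0, 0, 0, 0, 0], [0, 0, 0, 0, 0, 0, 0]]]'

```text
time: 3.33
tool_pos: [0.4432, -0.094, 0.2568]
ee_rot: [3.142, 0.0, 2.906]
wrist_force: [-0.7, 0.5, -1.0]
width: 0.0443
```

Call:
move_arm --increments '[[[0, 0, 0, 0, 0, 0, 0], [0, 0, 0, 0, 0, 0, 0], [0, 0, 0, 0, 0, 0, 0], [0, 0, 0, 0, 0, 0, 0], [0, 0, 0, 0, 0, 0, 0], [0, 0, 0, 0, 0, 0, 0]]]'

```text
time: 3.83
tool_pos: [0.4431, -0.094, 0.2566]
ee_rot: [3.142, -0.0, 2.906]
wrist_force: [-1.2, 0.2, -0.5]
width: 0.0298
```

Call:
move_arm --increments '[[[0, 0, 0, -0.05, 0, 0, 0], [0, 0, 0, -0.15, 0, 0, 0], [0, 0, 0, -0.3, 0, 0, 0], [0, 0, 0, -0.5, 0, 0, 0], [0, 0, 0, -0.7, 0, 0, 0], [0, 0, 0, -0.85, 0, 0, 0], [0, 0, 0, -0.95, 0, 0, 0], [0, 0, 0, -1, 0, 0, 0]]]'

```text
time: 4.5
tool_pos: [0.4433, -0.094, 0.3589]
ee_rot: [-3.141, 0.003, 2.906]
wrist_force: [-0.1, -0.9, -3.0]
width: 0.0299
```

Run:
```python
from h import *
o=robot.get_obs();print(o['tool_pos'],o['ee_rot'],o['wrist_force'],o['width'],o['joint_positions'].round(3))
p,d=robot.snapshot('wrist');save(p,'w2');p,d=robot.snapshot('scene');save(p,'s2')
```

```text
[ 0.4433302  -0.09399912  0.35887707] [-3.14138901  0.00330053  2.90589352] [-0.13898568 -0.93721726 -3.03079494] 0.02987121887625594 [-0.334 -0.118  1.664  0.     1.593 -1.669]
```

View pics/s2.png

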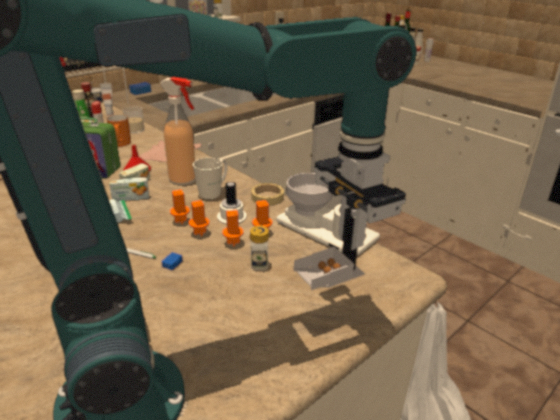

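View pics/w2.png

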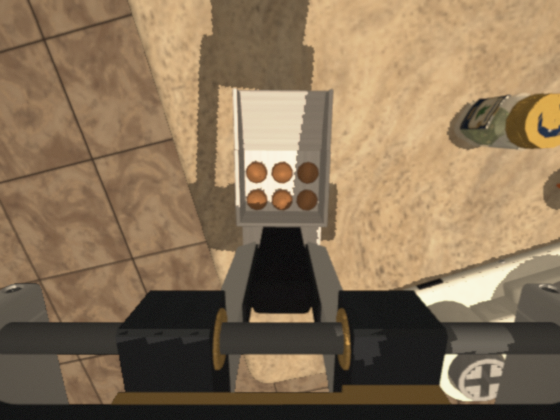

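The scoop came up level, with all six nuts standing in the tray (nuts at about 250–310, 170–205 in the wrist view). I'll write a waypoint planner for the tilt poses and carry it over.

```bash
cat > plan.py <<'E'
from h import *
from scipy.spatial.transform import Rotation as Ro
def rot(rpy): return Ro.from_euler('xyz',rpy)
def rows(start,poses,jaw,n=8):
    """poses: list of (pos,Ro); print rows in calls of n"""
    p0,r0=start
    for i in range(0,len(poses),n):
        ch=poses[i:i+n]; out=[]
        for p,r in ch:
            d=r0.inv().apply(p-p0)/.1; w=(r0.inv()*r).as_rotvec()/(np.pi/2)
            out.append([jaw]+[round(float(x),3)+0. for x in np.r_[d,w]])
        print([out]); p0,r0=ch[-1]
def mj(n): 
    s=np.arange(1,n+1)/n; return 10*s**3-15*s**4+6*s**5
def scooppose(L,az,th,h=.2566):
    x=np.array([np.cos(az),np.sin(az),0]);z=np.array([0,0,1.])
    xs=np.cos(th)*x+np.sin(th)*z; zs=-np.sin(th)*x+np.cos(th)*z; ys=np.cross(zs,xs)
    return L+.104*xs+(h-.017)*zs, Ro.from_matrix(np.c_[-xs,ys,-zs])
def lip(pos,R,h=.2566):
    M=R.as_matrix(); return pos+.104*M[:,0]+(h-.017)*M[:,2]
E
python3 - <<'E'
from plan import *
o=robot.get_obs();p0=o['tool_pos'];yaw0=o['ee_rot'][2]
r0=Ro.from_euler('xyz',[np.pi,0,yaw0]);p1=np.array([.63,.18,.425]);y1=np.pi+np.radians(10)
P=[(p0+(p1-p0)*s,Ro.from_euler('xyz',[np.pi,0,yaw0+(y1-yaw0)*s])) for s in mj(32)]
rows((p0,r0),P,0)
E
```

```text
[[[0, 0.0, 0.001, 0.0, 0.0, 0.0, 0.0], [0, -0.003, 0.007, -0.001, 0.0, 0.0, -0.001], [0, -0.008, 0.022, -0.005, 0.0, 0.0, -0.002], [0, -0.019, 0.05, -0.011, 0.0, 0.0, -0.004], [0, -0.035, 0.092, -0.02, 0.0, 0.0, -0.008], [0, -0.057, 0.151, -0.033, 0.0, 0.0, -0.013], [0, -0.086, 0.227, -0.049, 0.0, 0.0, -0.019], [0, -0.122, 0.321, -0.07, 0.0, 0.0, -0.027]]]
[[[0, -0.047, 0.109, -0.024, 0.0, 0.0, -0.009], [0, -0.1, 0.233, -0.052, 0.0, 0.0, -0.02], [0, -0.159, 0.372, -0.082, 0.0, 0.0, -0.032], [0, -0.224, 0.523, -0.116, 0.0, 0.0, -0.045], [0, -0.294, 0.685, -0.152, 0.0, 0.0, -0.059], [0, -0.367, 0.855, -0.189, 0.0, 0.0, -0.073], [0, -0.442, 1.03, -0.228, 0.0, 0.0, -0.088], [0, -0.518, 1.208, -0.267, 0.0, 0.0, -0.104]]]
[[[0, -0.104, 0.163, -0.039, 0.0, 0.0, -0.015], [0, -0.207, 0.324, -0.078, 0.0, 0.0, -0.03], [0, -0.306, 0.48, -0.116, 0.0, 0.0, -0.045], [0, -0.401, 0.628, -0.152, 0.0, 0.0, -0.059], [0, -0.489, 0.767, -0.185, 0.0, 0.0, -0.072], [0, -0.571, 0.895, -0.216, 0.0, 0.0, -0.084], [0, -0.643, 1.009, -0.243, 0.0, 0.0, -0.094], [0, -0.707, 1.108, -0.267, 0.0, 0.0, -0.104]]]
[[[0, -0.067, 0.075, -0.02, 0.0, 0.0, -0.008], [0, -0.121, 0.135, -0.037, 0.0, 0.0, -0.014], [0, -0.163, 0.182, -0.05, 0.0, 0.0, -0.019], [0, -0.193, 0.216, -0.059, 0.0, 0.0, -0.023], [0, -0.213, 0.238, -0.065, 0.0, 0.0, -0.025], [0, -0.224, 0.25, -0.068, 0.0, 0.0, -0.026], [0, -0.228, 0.255, -0.07, 0.0, 0.0, -0.027], [0, -0.229, 0.256, -0.07, 0.0, 0.0, -0.027]]]
```

Call:
move_arm --increments '[[[0, -0.008, 0.02, -0.01, 0, 0, -0.002], [0, -0.03, 0.08, -0.02, 0, 0, -0.007], [0, -0.065, 0.17, -0.04, 0, 0, -0.014], [0, -0.105, 0.28, -0.06, 0, 0, -0.024], [0, -0.15, 0.4, -0.085, 0, 0, -0.034], [0, -0.2, 0.52, -0.11, 0, 0, -0.044], [0, -0.24, 0.64, -0.136, 0, 0, -0.054], [0, -0.29, 0.76, -0.162, 0, 0, -0.064]]]'

```text
time: 5.27
tool_pos: [0.4898, -0.0253, 0.3728]
ee_rot: [3.141, -0.001, 3.009]
wrist_force: [0.2, -0.6, -3.2]
width: 0.0301
```

Call:
move_arm --increments '[[[0, -0.06, 0.12, -0.027, 0, 0, -0.01], [0, -0.12, 0.24, -0.053, 0, 0, -0.021], [0, -0.18, 0.36, -0.08, 0, 0, -0.031], [0, -0.24, 0.48, -0.107, 0, 0, -0.042], [0, -0.3, 0.6, -0.133, 0, 0, -0.053], [0, -0.36, 0.72, -0.16, 0, 0, -0.063], [0, -0.42, 0.84, -0.187, 0, 0, -0.074], [0, -0.48, 0.96, -0.213, 0, 0, -0.084]]]'

```text
time: 5.93
tool_pos: [0.5503, 0.063, 0.3944]
ee_rot: [3.142, 0.0, 3.14]
wrist_force: [0.3, 0.5, -2.7]
width: 0.0298
```

Call:
move_arm --increments '[[[0, -0.08, 0.12, -0.027, 0, 0, -0.011], [0, -0.16, 0.24, -0.055, 0, 0, -0.022], [0, -0.24, 0.36, -0.083, 0, 0, -0.033], [0, -0.32, 0.48, -0.11, 0, 0, -0.044], [0, -0.4, 0.59, -0.138, 0, 0, -0.055], [0, -0.47, 0.7, -0.165, 0, 0, -0.066], [0, -0.54, 0.8, -0.19, 0, 0, -0.076], [0, -0.6, 0.89, -0.213, 0, 0, -0.084]]]'

```text
time: 6.6
tool_pos: [0.6106, 0.152, 0.4154]
ee_rot: [3.141, -0.0, -3.011]
wrist_force: [0.9, 0.9, -2.0]
width: 0.0298
```

Call:
move_arm --increments '[[[0, -0.06, 0.075, -0.02, 0, 0, -0.008], [0, -0.12, 0.14, -0.035, 0, 0, -0.015], [0, -0.17, 0.2, -0.05, 0, 0, -0.02], [0, -0.21, 0.24, -0.06, 0, 0, -0.025], [0, -0.23, 0.265, -0.07, 0, 0, -0.028], [0, -0.24, 0.28, -0.074, 0, 0, -0.029], [0, -0.24, 0.28, -0.074, 0, 0, -0.029], [0, -0.24, 0.28, -0.074, 0, 0, -0.029]]]'

```text
time: 7.27
tool_pos: [0.63, 0.1813, 0.4229]
ee_rot: [-3.141, -0.0, -2.968]
wrist_force: [-0.1, 0.1, -2.4]
width: 0.0297
```

Run:
```python
from plan import *
o=robot.get_obs();print(o['tool_pos'],o['ee_rot'],o['wrist_force'],o['width'],o['joint_positions'].round(3))
c=robot.camera_params('wrist');p,d=robot.snapshot('wrist');save(p,'w3')
R=rot(o['ee_rot']);print('lip',lip(o['tool_pos'],R))
p0=o['tool_pos'];az=np.radians(10)
L0=lip(p0,R);H=np.array([.630,.189,0]);L1=H+.022*np.array([np.cos(az),np.sin(az),0])
# first stage: lip moves to L1 z .15 while tilting to 24deg ; then tilt to 62 with lip to .132
P=[]
for s in np.arange(1,17)/16:
    L=L0+(np.r_[L1[:2],.150]-L0)*s; P.append(scooppose(L,az,np.radians(24)*s))
for s in np.arange(1,33)/32:
    P.append(scooppose(np.r_[L1[:2],.150-.018*s],az,np.radians(24+40*s)))
rows((p0,R),P,0)
```

```text
[0.62998475 0.18126342 0.42292807] [-3.14143475e+00 -1.18756415e-04 -2.96760813e+00] [-0.11668444  0.11150756 -2.42869359] 0.029720618800368855 [ 0.194  0.325  1.055 -0.     1.762 -1.551]
lip [0.52753338 0.16321799 0.18334043]
[[[0, -0.016, 0.005, -0.006, 0.0, -0.017, 0.0], [0, -0.032, 0.01, -0.01, 0.0, -0.033, 0.0], [0, -0.047, 0.014, -0.012, 0.0, -0.05, 0.0], [0, -0.062, 0.019, -0.012, 0.0, -0.067, 0.0], [0, -0.076, 0.024, -0.011, 0.0, -0.083, 0.0], [0, -0.09, 0.029, -0.008, 0.0, -0.1, 0.0], [0, -0.103, 0.033, -0.004, 0.0, -0.117, 0.0], [0, -0.116, 0.038, 0.003, 0.0, -0.133, 0.0]]]
[[[0, -0.01, 0.005, 0.011, 0.0, -0.017, 0.0], [0, -0.02, 0.009, 0.023, 0.0, -0.033, 0.0], [0, -0.029, 0.014, 0.037, 0.0, -0.05, 0.0], [0, -0.038, 0.019, 0.052, 0.0, -0.067, 0.0], [0, -0.046, 0.024, 0.069, 0.0, -0.083, 0.0], [0, -0.054, 0.028, 0.088, 0.0, -0.1, 0.0], [0, -0.061, 0.033, 0.109, 0.0, -0.117, 0.0], [0, -0.067, 0.038, 0.132, 0.0, -0.133, 0.0]]]
[[[0, 0.055, 0.0, -0.017, 0.0, -0.014, 0.0], [0, 0.11, 0.0, -0.033, 0.0, -0.028, 0.0], [0, 0.166, 0.0, -0.047, 0.0, -0.042, 0.0], [0, 0.222, 0.0, -0.06
[... 533 characters left out ...]
 0.0]]]
[[[0, 0.056, 0.0, -0.018, 0.0, -0.014, 0.0], [0, 0.113, 0.0, -0.035, 0.0, -0.028, 0.0], [0, 0.171, 0.0, -0.051, 0.0, -0.042, 0.0], [0, 0.228, 0.0, -0.065, 0.0, -0.056, 0.0], [0, 0.287, 0.0, -0.079, 0.0, -0.069, 0.0], [0, 0.345, 0.0, -0.091, 0.0, -0.083, 0.0], [0, 0.404, 0.0, -0.102, 0.0, -0.097, 0.0], [0, 0.463, 0.0, -0.112, 0.0, -0.111, 0.0]]]
[[[0, 0.057, 0.0, -0.019, 0.0, -0.014, 0.0], [0, 0.115, 0.0, -0.036, 0.0, -0.028, 0.0], [0, 0.173, 0.0, -0.053, 0.0, -0.042, 0.0], [0, 0.231, 0.0, -0.068, 0.0, -0.056, 0.0], [0, 0.29, 0.0, -0.082, 0.0, -0.069, 0.0], [0, 0.349, 0.0, -0.095, 0.0, -0.083, 0.0], [0, 0.408, 0.0, -0.107, 0.0, -0.097, 0.0], [0, 0.468, 0.0, -0.118, 0.0, -0.111, 0.0]]]
```

View pics/w3.png

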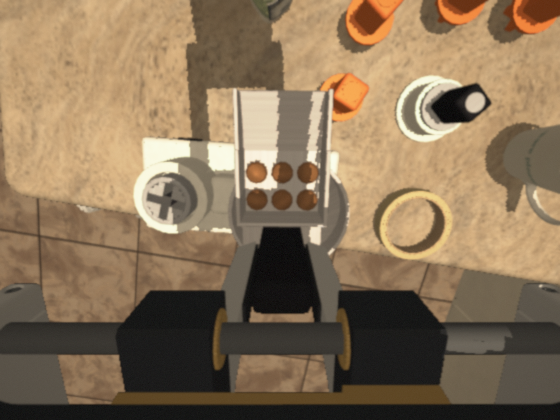

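The scoop is over the mill; nuts unmoved. Now the first tilt stage, bringing the lip over the hopper.

Call:
move_arm --increments '[[[0, -0.016, 0.005, -0.006, 0, -0.017, 0], [0, -0.032, 0.01, -0.01, 0, -0.033, 0], [0, -0.047, 0.014, -0.012, 0, -0.05, 0], [0, -0.062, 0.019, -0.012, 0, -0.067, 0], [0, -0.076, 0.024, -0.011, 0, -0.083, 0], [0, -0.09, 0.029, -0.008, 0, -0.1, 0], [0, -0.103, 0.033, -0.004, 0, -0.117, 0], [0, -0.116, 0.038, 0.003, 0, -0.133, 0]]]'

```text
time: 7.98
tool_pos: [0.6406, 0.1868, 0.4226]
ee_rot: [-3.142, 0.21, -2.968]
wrist_force: [0.7, -0.3, -2.5]
width: 0.0298
```

Call:
move_arm --increments '[[[0, -0.01, 0.005, 0.011, 0, -0.017, 0], [0, -0.02, 0.009, 0.023, 0, -0.033, 0], [0, -0.029, 0.014, 0.037, 0, -0.05, 0], [0, -0.038, 0.019, 0.052, 0, -0.067, 0], [0, -0.046, 0.024, 0.069, 0, -0.083, 0], [0, -0.054, 0.028, 0.088, 0, -0.1, 0], [0, -0.061, 0.033, 0.109, 0, -0.117, 0], [0, -0.067, 0.038, 0.132, 0, -0.133, 0]]]'

```text
time: 8.65
tool_pos: [0.6489, 0.1921, 0.4109]
ee_rot: [-3.142, 0.418, -2.968]
wrist_force: [-0.2, -0.4, -2.2]
width: 0.0298
```

Run:
```python
from plan import *
o=robot.get_obs();print(o['tool_pos'],o['ee_rot'],o['wrist_force'],o['width'],o['joint_positions'].round(3))
p,d=robot.snapshot('wrist');save(p,'w4')
R=rot(o['ee_rot']);print('lip',lip(o['tool_pos'],R))
p,d=robot.snapshot('scene');save(p,'s4')
```

```text
[0.648942   0.19211121 0.41085516] [-3.14150366  0.4176604  -2.96790069] [-0.19012964 -0.37239564 -2.22023604] 0.029786035328694137 [ 0.207  0.236  1.214 -0.014  1.274 -1.536]
lip [0.65104076 0.19245781 0.14966627]
```

View pics/w4.png

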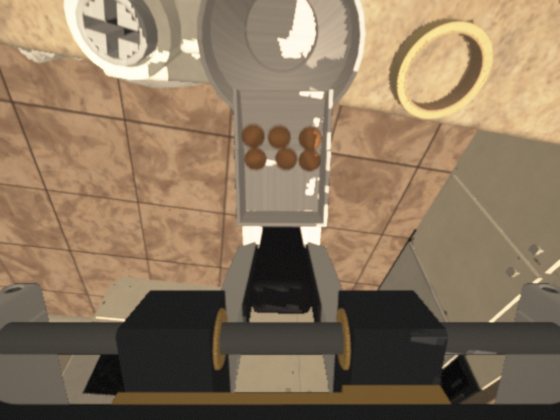

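View pics/s4.png

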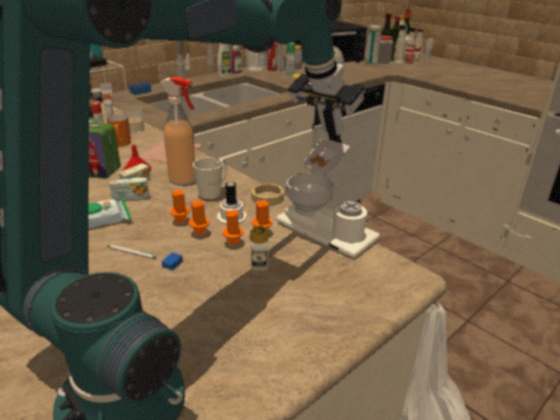

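The nuts slid against the ramp, the lip is centred on the hopper (282 against 282 px) and the scoop has not slipped. Continuing to 64°.

Call:
move_arm --increments '[[[0, 0.055, 0, -0.017, 0, -0.014, 0], [0, 0.11, 0, -0.033, 0, -0.028, 0], [0, 0.166, 0, -0.047, 0, -0.042, 0], [0, 0.222, 0, -0.061, 0, -0.056, 0], [0, 0.278, 0, -0.073, 0, -0.069, 0], [0, 0.335, 0, -0.084, 0, -0.083, 0], [0, 0.393, 0, -0.094, 0, -0.097, 0], [0, 0.45, 0, -0.103, 0, -0.111, 0]]]'

```text
time: 9.42
tool_pos: [0.6041, 0.1843, 0.4026]
ee_rot: [-3.142, 0.592, -2.968]
wrist_force: [0.2, -0.4, -2.1]
width: 0.0298
```

Call:
move_arm --increments '[[[0, 0.056, 0, -0.017, 0, -0.014, 0], [0, 0.112, 0, -0.034, 0, -0.028, 0], [0, 0.168, 0, -0.049, 0, -0.042, 0], [0, 0.225, 0, -0.063, 0, -0.056, 0], [0, 0.283, 0, -0.076, 0, -0.069, 0], [0, 0.341, 0, -0.087, 0, -0.083, 0], [0, 0.399, 0, -0.098, 0, -0.097, 0], [0, 0.457, 0, -0.107, 0, -0.111, 0]]]'

```text
time: 10.08
tool_pos: [0.5609, 0.1768, 0.3858]
ee_rot: [3.142, 0.766, -2.968]
wrist_force: [-0.6, -0.3, -1.7]
width: 0.0301
```

Call:
move_arm --increments '[[[0, 0.056, 0, -0.018, 0, -0.014, 0], [0, 0.113, 0, -0.035, 0, -0.028, 0], [0, 0.171, 0, -0.051, 0, -0.042, 0], [0, 0.228, 0, -0.065, 0, -0.056, 0], [0, 0.287, 0, -0.079, 0, -0.069, 0], [0, 0.345, 0, -0.091, 0, -0.083, 0], [0, 0.404, 0, -0.102, 0, -0.097, 0], [0, 0.463, 0, -0.112, 0, -0.111, 0]]]'

```text
time: 10.75
tool_pos: [0.5204, 0.1696, 0.3616]
ee_rot: [-3.142, 0.94, -2.968]
wrist_force: [-0.2, 0.5, -1.9]
width: 0.0299
```

Call:
move_arm --increments '[[[0, 0.057, 0, -0.019, 0, -0.014, 0], [0, 0.115, 0, -0.036, 0, -0.028, 0], [0, 0.173, 0, -0.053, 0, -0.042, 0], [0, 0.231, 0, -0.068, 0, -0.056, 0], [0, 0.29, 0, -0.082, 0, -0.069, 0], [0, 0.349, 0, -0.095, 0, -0.083, 0], [0, 0.408, 0, -0.107, 0, -0.097, 0], [0, 0.468, 0, -0.118, 0, -0.111, 0]]]'

```text
time: 11.42
tool_pos: [0.4839, 0.1632, 0.3307]
ee_rot: [-3.141, 1.115, -2.968]
wrist_force: [0.4, 0.0, -2.9]
width: 0.0296
```

Run:
```python
from plan import *
o=robot.get_obs();print(o['tool_pos'],o['ee_rot'],o['wrist_force'],o['width'],o['joint_positions'].round(3))
p,d=robot.snapshot('wrist');save(p,'w5')
R=rot(o['ee_rot']);print('lip',lip(o['tool_pos'],R))
p,d=robot.snapshot('top');save(p,'t5')
```

```text
[0.48393479 0.16317838 0.33068844] [-3.1414618   1.11468267 -2.9680541 ] [ 0.41899025  0.03487591 -2.89659086] 0.029607619057848734 [ 0.229 -0.223  1.983 -0.187  0.272 -1.366]
lip [0.65069519 0.19237996 0.13178546]
```

View pics/w5.png

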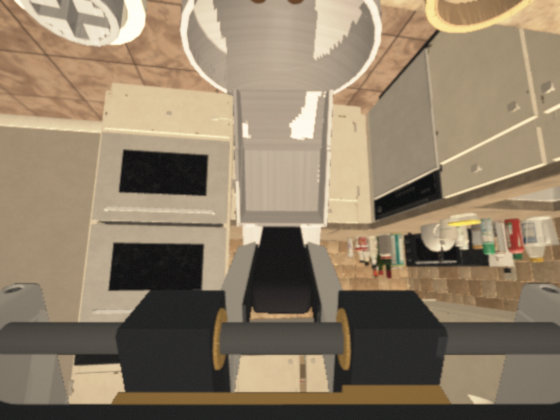

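View pics/t5.png

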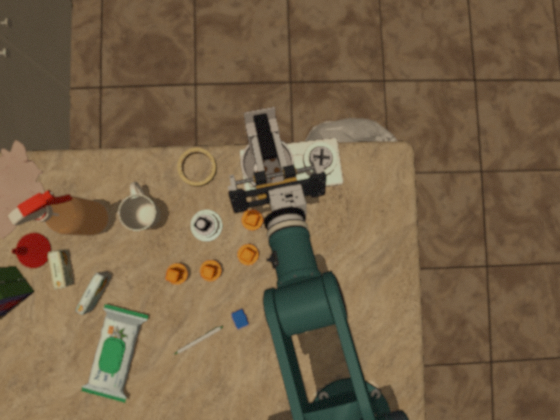

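All nuts have left the tray and two show at the top of the wrist view inside the hopper. I'll hold briefly, then untilt.

Run:
```python
from plan import *
o=robot.get_obs();p0=o['tool_pos'];R=rot(o['ee_rot']);az=np.radians(10)
L1=lip(p0,R);P=[]
for s in np.arange(1,9)/8: P.append(scooppose(L1+[0,0,.055*s],az,np.radians(64-34*s)))
L2=L1+[0,0,.055];L3=np.array([.5275,.163,.195])
for s in np.arange(1,9)/8: P.append(scooppose(L2+(L3-L2)*s,az,np.radians(30-30*s)))
rows((p0,R),P,0)
# transit from level to place pose
q=P[-1][0];print(q,p0)
```

```text
[[[0, -0.222, -0.002, 0.046, -0.001, 0.043, 0.0], [0, -0.453, -0.002, 0.111, -0.001, 0.091, 0.0], [0, -0.675, -0.002, 0.188, -0.001, 0.138, 0.0], [0, -0.89, -0.002, 0.277, -0.001, 0.185, 0.0], [0, -1.095, -0.002, 0.376, -0.001, 0.232, 0.0], [0, -1.29, -0.002, 0.486, -0.001, 0.28, 0.0], [0, -1.474, -0.002, 0.606, -0.001, 0.327, 0.0], [0, -1.646, -0.002, 0.734, -0.001, 0.374, 0.0]]]
[[[0, -0.025, -0.009, -0.016, 0.0, 0.042, 0.0], [0, -0.046, -0.019, -0.022, 0.0, 0.083, 0.0], [0, -0.06, -0.028, -0.019, 0.0, 0.125, 0.0], [0, -0.068, -0.038, -0.007, 0.0, 0.167, 0.0], [0, -0.069, -0.047, 0.015, 0.0, 0.208, 0.0], [0, -0.063, -0.056, 0.044, 0.0, 0.25, 0.0], [0, -0.049, -0.066, 0.082, 0.0, 0.292, 0.0], [0, -0.026, -0.075, 0.126, 0.0, 0.333, 0.0]]]
[0.62992001 0.18105941 0.4346    ] [0.48345182 0.16312186 0.32927283]
```

Call:
move_arm --increments '[[[0, 0, 0, 0, 0, 0, 0], [0, 0, 0, 0, 0, 0, 0], [0, -0.11, 0, 0.02, 0, 0.02, 0], [0, -0.3, 0, 0.07, 0, 0.06, 0], [0, -0.453, 0, 0.111, 0, 0.091, 0], [0, -0.675, 0, 0.188, 0, 0.138, 0], [0, -0.89, 0, 0.277, 0, 0.185, 0]]]'

```text
time: 12.1
tool_pos: [0.5479, 0.1748, 0.3999]
ee_rot: [3.141, 0.822, -2.967]
wrist_force: [0.4, 0.7, -1.3]
width: 0.0299
```

Call:
move_arm --increments '[[[0, -0.225, 0, 0.036, 0, 0.047, 0], [0, -0.443, 0, 0.086, 0, 0.095, 0], [0, -0.654, 0, 0.148, 0, 0.142, 0], [0, -0.855, 0, 0.221, 0, 0.189, 0]]]'

```text
time: 12.43
tool_pos: [0.6217, 0.1877, 0.4485]
ee_rot: [3.141, 0.527, -2.967]
wrist_force: [0.7, 0.4, -1.5]
width: 0.0303
```

Call:
move_arm --increments '[[[0, -0.025, -0.009, -0.016, 0, 0.042, 0], [0, -0.046, -0.019, -0.022, 0, 0.083, 0], [0, -0.06, -0.028, -0.019, 0, 0.125, 0], [0, -0.068, -0.038, -0.007, 0, 0.167, 0], [0, -0.069, -0.047, 0.015, 0, 0.208, 0], [0, -0.063, -0.056, 0.044, 0, 0.25, 0], [0, -0.049, -0.066, 0.082, 0, 0.292, 0], [0, -0.026, -0.075, 0.126, 0, 0.333, 0]]]'

```text
time: 13.1
tool_pos: [0.6312, 0.1817, 0.4378]
ee_rot: [3.141, 0.005, -2.967]
wrist_force: [-0.4, 1.1, -2.8]
width: 0.0296
```

Call:
move_arm --increments '[[[0, 0.1, -0.1, 0, 0, 0, 0.01], [0, 0.25, -0.26, 0, 0, 0, 0.028], [0, 0.4, -0.41, 0, 0, 0, 0.045], [0, 0.54, -0.55, 0, 0, 0, 0.06], [0, 0.663, -0.68, 0, 0, 0, 0.075]]]'

```text
time: 13.52
tool_pos: [0.5769, 0.1024, 0.4372]
ee_rot: [3.141, 0.008, -3.086]
wrist_force: [-0.5, -0.5, -1.7]
width: 0.0299
```

Run:
```python
from plan import *
o=robot.get_obs();print(o['tool_pos'],o['ee_rot'],o['wrist_force'],o['width'],o['joint_positions'].round(3))
p,d=robot.snapshot('wrist');save(p,'w6')
p,d=robot.snapshot('scene');save(p,'s6')
p,d=robot.snapshot('top');save(cv2.resize(p[100:260,180:400],None,fx=3,fy=3),'t6')
```

```text
[0.57689769 0.1023826  0.43724204] [ 3.14079351  0.00753875 -3.08604003] [-0.54567785 -0.45137282 -1.6626669 ] 0.029857449788885385 [ 7.900e-02  1.620e-01  1.224e+00  1.000e-03  1.748e+00 -1.548e+00]
```

View pics/w6.png

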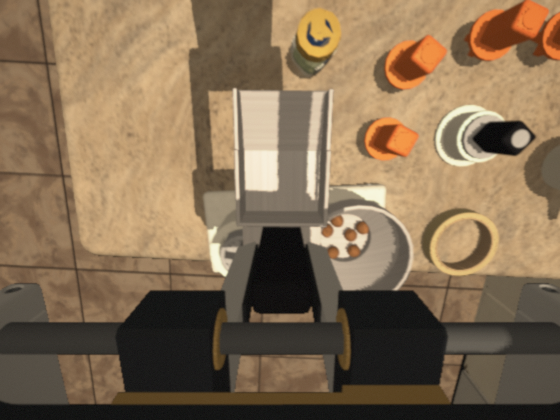

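View pics/t6.png

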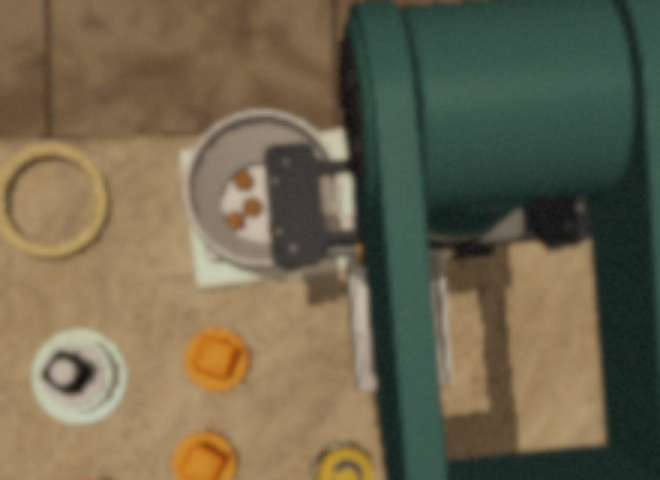

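All six nuts lie on the hopper floor: six blobs at (327–362, 221–252) in the wrist view. Taking the scoop back to its place.

Call:
move_arm --increments '[[[0, 0.12, -0.15, 0, 0, 0, 0.015], [0, 0.23, -0.3, 0, 0, 0, 0.03], [0, 0.35, -0.45, 0, 0, 0, 0.045], [0, 0.46, -0.6, 0, 0, 0, 0.06], [0, 0.58, -0.752, 0, 0, 0, 0.075]]]'

```text
time: 14.08
tool_pos: [0.5238, 0.025, 0.4363]
ee_rot: [3.14, 0.007, 3.081]
wrist_force: [0.6, -0.1, -2.2]
width: 0.0302
```

Call:
move_arm --increments '[[[0, 0.1, -0.17, 0.1, 0, 0, 0.015], [0, 0.2, -0.34, 0.25, 0, 0, 0.03], [0, 0.3, -0.5, 0.4, 0, 0, 0.045], [0, 0.4, -0.66, 0.55, 0, 0, 0.06], [0, 0.486, -0.816, 0.7, 0, 0, 0.075]]]'

```text
time: 14.5
tool_pos: [0.4704, -0.0537, 0.3657]
ee_rot: [3.139, 0.007, 2.963]
wrist_force: [0.4, -0.4, -1.1]
width: 0.0297
```

Call:
move_arm --increments '[[[0, 0.08, -0.15, 0.15, 0, 0, 0.012], [0, 0.14, -0.3, 0.3, 0, 0, 0.024], [0, 0.17, -0.39, 0.45, 0, 0, 0.032], [0, 0.19, -0.43, 0.55, 0, 0, 0.036], [0, 0.19, -0.43, 0.62, 0, 0, 0.036], [0, 0.19, -0.43, 0.65, 0, 0, 0.036], [0, 0.19, -0.43, 0.65, 0, 0, 0.036]]]'

```text
time: 15.08
tool_pos: [0.4446, -0.0919, 0.3002]
ee_rot: [3.139, 0.004, 2.907]
wrist_force: [0.4, -0.2, -1.3]
width: 0.0304
```

Run:
```python
from plan import *
o=robot.get_obs();print(o['tool_pos'],o['ee_rot'],o['wrist_force'],o['width'],o['joint_positions'].round(3))
```

```text
[ 0.44456749 -0.09192515  0.30024726] [3.1390014  0.00405951 2.90706506] [ 0.40640483 -0.20593781 -1.27966375] 0.030421684222933277 [-0.33  -0.085  1.752  0.003  1.471 -1.666]
```

Call:
move_arm --increments '[[[0, 0, 0, 0.15, 0, 0, 0], [0, 0, 0, 0.28, 0, 0, 0], [0, 0, 0, 0.37, 0, 0, 0], [0, 0, 0, 0.41, 0, 0, 0], [0, 0, 0, 0.425, 0, 0, 0], [0, 0, 0, 0.435, 0, 0, 0], [0, 0, 0, 0.435, 0, 0, 0]]]'

```text
time: 15.67
tool_pos: [0.4445, -0.0924, 0.2576]
ee_rot: [3.14, 0.006, 2.906]
wrist_force: [-0.0, 0.4, -1.2]
width: 0.0297
```

Run:
```python
from plan import *
o=robot.get_obs();print(o['tool_pos'],o['ee_rot'],o['wrist_force'],o['width'])
p,d=robot.snapshot('wrist');save(p,'w7')
p,d=robot.snapshot('scene');save(cv2.resize(p[180:340,240:460],None,fx=3,fy=3),'s7')
```

```text
[ 0.44453427 -0.09239565  0.25762086] [3.1396793  0.00551136 2.906194  ] [-0.03884167  0.39203575 -1.18622885] 0.02973297110307613
```

View pics/s7.png

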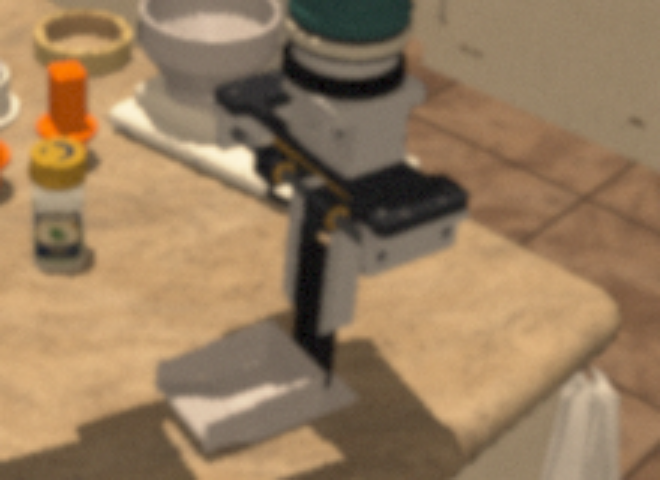

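The scoop is level, about 1 mm above the worktop. Setting it down and releasing.

Call:
move_arm --increments '[[[0, 0, 0, 0.01, 0, 0, 0], [0, 0, 0, 0.013, 0, 0, 0], [1, 0, 0, 0.01, 0, 0, 0], [1, 0, 0, 0.01, 0, 0, 0], [1, 0, 0, 0.01, 0, 0, 0], [1, 0, 0, 0.01, 0, 0, 0], [1, 0, 0, 0.01, 0, 0, 0], [1, 0, 0, 0.01, 0, 0, 0]]]'

```text
time: 16.43
tool_pos: [0.4442, -0.0924, 0.2559]
ee_rot: [3.14, 0.004, 2.906]
wrist_force: [-0.5, 0.2, -0.2]
width: 0.0666
```

Call:
move_arm --increments '[[[1, 0, 0, -0.1, 0, 0, 0], [1, 0, 0, -0.3, 0, 0, 0], [1, 0, 0, -0.6, 0, 0, 0], [1, 0, 0, -1, 0, 0, 0]]]'

```text
time: 16.77
tool_pos: [0.4429, -0.0922, 0.355]
ee_rot: [3.139, -0.002, 2.906]
wrist_force: [-0.1, -0.3, -0.5]
width: 0.0923
```

Run:
```python
from plan import *
o=robot.get_obs();print(o['tool_pos'],o['ee_rot'],o['wrist_force'],o['width'],o['joint_positions'].round(3))
c=robot.camera_params('wrist');p,d=robot.snapshot('wrist');save(p,'w8');C=cloud(c,d);H=C[...,2]
w=(C[...,0]>.3)&(C[...,0]<.5)&(C[...,1]<0)&(C[...,1]>-.2)
for z0,z1 in[(.1,.12),(.025,.045)]:
    P=C[w&(H>z0)&(H<z1)].astype(np.float32)
    if len(P)>5: r=cv2.minAreaRect(P[:,:2].copy());print(z0,len(P),P[:,2].mean(),np.round(r[0],4),np.round(r[1],4),r[2])
```

```text
[ 0.4429299  -0.0922167   0.35498787] [ 3.13904269e+00 -1.72270914e-03  2.90594431e+00] [-0.10684849 -0.34627754 -0.54795534] 0.09230113745110842 [-0.331 -0.117  1.67   0.002  1.59  -1.667]
0.1 821 0.108266905 [ 0.4467 -0.092 ] [0.0298 0.0171] 75.90131378173828
0.025 1119 0.033480257 [ 0.3949 -0.0793] [0.0641 0.099 ] 76.23649597167969
```

View pics/w8.png

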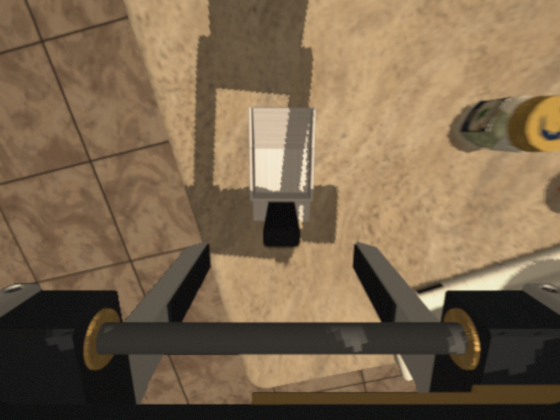

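The scoop stands upright and empty on the worktop (post at (0.447,−0.092), height right). Now to the key.

Call:
move_arm --increments '[[[1, 0.05, 0.3, 0, 0, 0, 0], [1, 0.1, 0.64, 0, 0, 0, 0], [1, 0.12, 0.97, 0, 0, 0, 0]]]'

```text
time: 17.07
tool_pos: [0.4545, 0.0053, 0.3577]
ee_rot: [3.139, 0.007, 2.904]
wrist_force: [-0.1, -0.5, -1.0]
width: 0.0942
```

Call:
move_arm --increments '[[[1, 0.05, 0.33, 0, 0, 0, 0], [1, 0.1, 0.66, 0, 0, 0, 0], [1, 0.12, 0.97, 0, 0, 0, 0]]]'

```text
time: 17.32
tool_pos: [0.4654, 0.1035, 0.3573]
ee_rot: [3.139, 0.006, 2.906]
wrist_force: [0.6, 0.5, 0.4]
width: 0.0938
```

Call:
move_arm --increments '[[[1, 0.05, 0.33, 0, 0, 0, 0], [1, 0.1, 0.66, 0, 0, 0, 0], [1, 0.12, 0.97, 0, 0, 0, 0]]]'

```text
time: 17.57
tool_pos: [0.4763, 0.2008, 0.3573]
ee_rot: [3.139, 0.005, 2.907]
wrist_force: [0.2, -0.4, 0.5]
width: 0.0937
```

Call:
move_arm --increments '[[[1, 0.05, 0.33, 0, 0, 0, 0], [1, 0.1, 0.66, 0, 0, 0, 0], [1, 0.12, 0.97, 0, 0, 0, 0]]]'

```text
time: 17.82
tool_pos: [0.4873, 0.298, 0.3574]
ee_rot: [3.139, 0.005, 2.907]
wrist_force: [0.7, -0.3, -0.4]
width: 0.0939
```

Call:
move_arm --increments '[[[1, 0.01, 0.2, 0, 0, 0, 0.07], [1, 0.03, 0.4, 0, 0, 0, 0.14], [1, 0.03, 0.5, 0, 0, 0, 0.21], [1, 0.03, 0.5, 0, 0, 0, 0.278], [1, 0.03, 0.5, 0, 0, 0, 0.278], [1, 0.03, 0.5, 0, 0, 0, 0.278]]]'

```text
time: 18.32
tool_pos: [0.4965, 0.3454, 0.357]
ee_rot: [3.138, 0.003, 2.472]
wrist_force: [-0.1, -0.0, -0.1]
width: 0.0941
```

Run:
```python
from plan import *
o=robot.get_obs();print(o['tool_pos'],o['ee_rot'],o['wrist_force'],o['width'],o['joint_positions'].round(3))
c=robot.camera_params('wrist');p,d=robot.snapshot('wrist');save(p,'w9');C=cloud(c,d);H=C[...,2]
w=(C[...,0]>.45)&(C[...,0]<.54)&(C[...,1]<.39)&(C[...,1]>.3)
P=C[w&(H>.09)&(H<.11)].astype(np.float32)
if len(P)>5: r=cv2.minAreaRect(P[:,:2].copy());print(len(P),P[:,2].mean(),np.round(r[0],4),np.round(r[1],4),r[2])
```

```text
[0.49645739 0.34537568 0.3570224 ] [3.13775512 0.0033843  2.47210752] [-0.1340837  -0.03240603 -0.08167588] 0.09411598994216411 [ 0.515  0.221  1.313 -0.002  1.603 -0.387]
1068 0.09879647 [0.4962 0.345 ] [0.0277 0.0271] 52.25076675415039
```

View pics/w9.png

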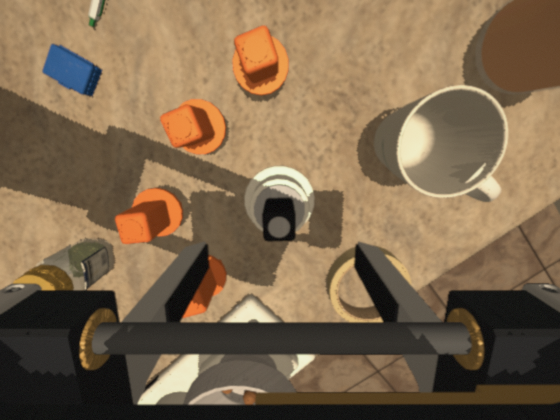

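The key (280,222) is centred between the fingers and measures (0.496, 0.345), yaw 52°. Descending and gripping.

Call:
move_arm --increments '[[[1, 0, 0, 0.3, 0.002, 0.002, 0], [1, 0, 0, 0.6, 0.002, 0.002, 0], [1, 0, 0, 0.85, 0.002, 0.002, 0], [1, 0, 0, 1, 0.002, 0.002, 0], [0, 0, 0, 1, 0.002, 0.002, 0], [0, 0, 0, 1, 0.002, 0.002, 0], [0, 0, 0, 1, 0.002, 0.002, 0], [0, 0, 0, 1, 0.002, 0.002, 0]]]'

```text
time: 19.03
tool_pos: [0.4975, 0.3456, 0.2591]
ee_rot: [3.137, 0.001, 2.469]
wrist_force: [0.2, -0.3, 0.1]
width: 0.0707
```

Call:
move_arm --increments '[[[0, 0, 0, 0.02, 0, 0, 0], [0, 0, 0, 0.02, 0, 0, 0], [0, 0, 0, 0.02, 0, 0, 0], [0, 0, 0, 0.02, 0, 0, 0], [0, 0, 0, 0.02, 0, 0, 0], [0, 0, 0, 0.02, 0, 0, 0], [0, 0, 0, 0.02, 0, 0, 0], [0, 0, 0, 0.02, 0, 0, 0]]]'

```text
time: 19.7
tool_pos: [0.4968, 0.3454, 0.2546]
ee_rot: [3.141, -0.0, 2.469]
wrist_force: [-1.3, 0.1, 1.5]
width: 0.0279
```

Run:
```python
from plan import *
o=robot.get_obs();print(o['tool_pos'],o['ee_rot'],o['wrist_force'],o['width'],o['joint_positions'].round(3))
```

```text
[0.49684438 0.34537478 0.25464509] [ 3.14143083e+00 -1.35993607e-04  2.46925583e+00] [-1.3129406   0.05369091  1.53158569] 0.027884780469366585 [ 0.514  0.281  1.447  0.     1.413 -0.385]
```

Call:
move_arm --increments '[[[0, 0, 0, -0.1, 0, 0, 0], [0, 0, 0, -0.25, 0, 0, 0], [0, 0, 0, -0.45, 0, 0, 0], [0, 0, 0, -0.7, 0, 0, 0], [0, 0, 0, -1, 0, 0, 0]]]'

```text
time: 20.12
tool_pos: [0.4965, 0.3451, 0.3543]
ee_rot: [-3.139, -0.001, 2.469]
wrist_force: [-0.1, 1.2, -1.6]
width: 0.0282
```

Call:
move_arm --increments '[[[0, 0, 0, -0.25, 0, 0, 0], [0, 0, 0, -0.4, 0, 0, 0], [0, 0, 0, -0.45, 0, 0, 0]]]'

```text
time: 20.37
tool_pos: [0.497, 0.3454, 0.4044]
ee_rot: [3.134, 0.003, 2.469]
wrist_force: [0.5, 0.2, -0.6]
width: 0.0278
```

Call:
move_arm --increments '[[[0, -0.15, -0.07, 0, 0, 0, 0], [0, -0.4, -0.18, 0, 0, 0, 0], [0, -0.7, -0.31, 0, 0, 0, 0], [0, -1, -0.44, 0, 0, 0, 0]]]'

```text
time: 20.7
tool_pos: [0.5477, 0.248, 0.3986]
ee_rot: [-3.141, -0.001, 2.471]
wrist_force: [-0.1, -0.0, -1.1]
width: 0.0278
```

Call:
move_arm --increments '[[[0, -0.3, -0.13, 0, 0, 0, 0], [0, -0.6, -0.26, 0, 0, 0, 0], [0, -0.85, -0.37, 0, 0, 0, 0], [0, -1, -0.44, 0, 0, 0, 0]]]'

```text
time: 21.03
tool_pos: [0.5995, 0.1491, 0.3982]
ee_rot: [-3.14, -0.001, 2.466]
wrist_force: [-0.3, 0.3, -1.7]
width: 0.0279
```

Call:
move_arm --increments '[[[0, 0, 0, 0, 0, 0, -0.04], [0, 0, 0, 0, 0, 0, -0.1], [0, 0, 0, 0, 0, 0, -0.17], [0, 0, 0, 0, 0, 0, -0.24], [0, 0, 0, 0, 0, 0, -0.31], [0, 0, 0, 0, 0, 0, -0.356], [0, 0, 0, 0, 0, 0, -0.356], [0, 0, 0, 0, 0, 0, -0.356]]]'

```text
time: 21.7
tool_pos: [0.5984, 0.1519, 0.3987]
ee_rot: [3.142, -0.001, 3.026]
wrist_force: [0.7, -0.6, -0.9]
width: 0.0274
```

Run:
```python
from plan import *
o=robot.get_obs();print(o['tool_pos'],o['ee_rot'],o['wrist_force'],o['width'],o['joint_positions'].round(3))
c=robot.camera_params('wrist');p,d=robot.snapshot('wrist');save(p,'w10');np.savez('w10.npz',p=p,d=d,**{k:np.array(v) for k,v in c.items()})
C=cloud(c,d);H=C[...,2]
w=(np.hypot(C[...,0]-.642,C[...,1]-.063)<.033)
P=C[w&(H>.093)&(H<.11)].astype(np.float32)
print(len(P),P[:,2].mean(),cv2.minEnclosingCircle(P[:,:2].copy()))
print(proj(c,[.642,.063,.101]))
```

```text
[0.59843091 0.15189935 0.3986869 ] [ 3.14158107e+00 -1.40167815e-03  3.02645869e+00] [ 0.70855879 -0.615937   -0.85798973] 0.027409267869282584 [ 0.157  0.24   1.208  0.     1.695 -1.299]
1594 0.09961888 ((0.6444528698921204, 0.0629892349243164), 0.026251569390296936)
[[198.10194505 265.01789516]]
```

View pics/w10.png

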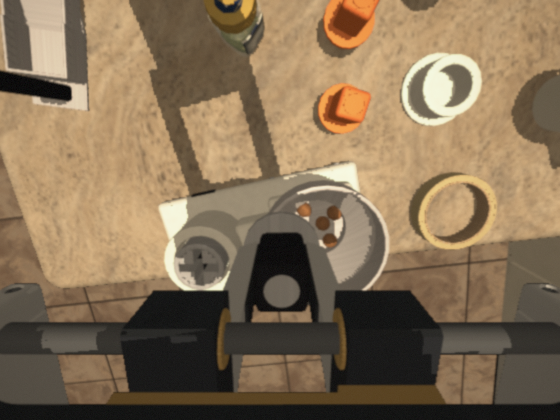

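Nuts are still in the hopper and the key is firmly held. The socket is at (199,265). I'll rectify it onto its top plane for position and slot angle, and measure the key in the hand the same way.

Run:
```python
from plan import *
z=np.load('w10.npz');c={k:z[k] for k in['mtx','k1','R','t']};p,d=z['p'],z['d']
C=cloud(c,d);H=C[...,2]
m=(H>.22)&(H<.26)&(np.hypot(C[...,0]-.6,C[...,1]-.15)<.05)
print('H hist',np.histogram(H[(np.hypot(C[...,0]-.6,C[...,1]-.15)<.02)],bins=10))
for a,b in[(.238,.252)]:
    m=(H>a)&(H<b)&(np.hypot(C[...,0]-.598,C[...,1]-.152)<.03);P=C[m].astype(np.float32)
    if len(P)>5: print('key top',len(P),P[:,2].mean(),cv2.minAreaRect(P[:,:2].copy()))
def rect(c,p,cx,cy,zz,half,n):
    g=np.linspace(-half,half,n);X,Y=np.meshgrid(-g,-g) # image up=+x, left=+y
    pts=np.stack([cx-g[:,None]+0*g[None],cy-g[None]+0*g[:,None],np.full((n,n),zz)],-1).reshape(-1,3)
    uv=proj(c,pts).reshape(n,n,2).astype(np.float32)
    return cv2.remap(p,uv[...,0],uv[...,1],cv2.INTER_CUBIC)
a=rect(c,p,.644,.063,.101,.032,400)
z2=np.load('top0.npz');c2={k:z2[k] for k in['mtx','k1','R','t']}
b=rect(c2,z2['p'],.642,.063,.101,.032,400)
save(np.hstack([a,b]),'rect')
# key-top circle in image
```

```text
H hist (array([ 419,  145,   69,   91,    0,  567, 1104, 3663,  854,  913]), array([0.01779432, 0.04853638, 0.07927844, 0.1100205 , 0.14076256,
       0.17150462, 0.20224668, 0.23298874, 0.2637308 , 0.29447286,
       0.32521492]))
key top 3532 0.24360944 ((0.5982357859611511, 0.15195810794830322), (0.0527469702064991, 0.027863122522830963), 81.94303894042969)
```

View pics/rect.png

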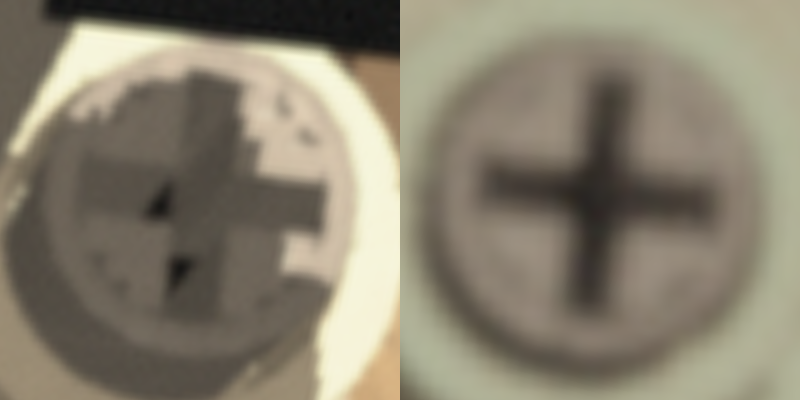

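Call:
move_arm --increments '[[[0, -0.1, -0.15, 0, 0, 0, 0], [0, -0.25, -0.38, 0, 0, 0, -0.003], [0, -0.42, -0.62, 0, 0, 0, -0.007], [0, -0.53, -0.78, 0, 0, 0, -0.007], [0, -0.559, -0.828, 0, 0, 0, -0.007], [0, -0.559, -0.828, 0, 0, 0, -0.007], [0, -0.559, -0.828, 0, 0, 0, -0.007]]]'

```text
time: 22.33
tool_pos: [0.6445, 0.0638, 0.3993]
ee_rot: [3.14, -0.001, 3.039]
wrist_force: [-0.4, 0.3, -0.7]
width: 0.0279
```

Call:
move_arm --increments '[[[0, 0, 0, 0.1, 0, 0, 0], [0, 0, 0, 0.25, 0, 0, 0], [0, 0, 0, 0.38, 0, 0, 0], [0, 0, 0, 0.43, 0, 0, 0], [0, 0, 0, 0.43, 0, 0, 0], [0, 0, 0, 0.43, 0, 0, 0]]]'

```text
time: 22.83
tool_pos: [0.6445, 0.0639, 0.356]
ee_rot: [3.141, -0.001, 3.04]
wrist_force: [0.8, -0.7, -1.1]
width: 0.0278
```

Run:
```python
from plan import *
o=robot.get_obs();print(o['tool_pos'],o['ee_rot'],o['wrist_force'],o['width'],o['joint_positions'].round(3))
R=rot(o['ee_rot']).as_matrix();print('tip',o['tool_pos']+.2446*R[:,2])
c=robot.camera_params('wrist');p,d=robot.snapshot('wrist');save(p,'w11')
p,d=robot.snapshot('scene');save(cv2.resize(p[160:280,260:420],None,fx=5,fy=5,interpolation=cv2.INTER_CUBIC),'s11')
```

```text
[0.6444749  0.06389655 0.35600457] [ 3.14121585e+00 -9.72457644e-04  3.04010601e+00] [ 0.77326211 -0.66527174 -1.12588201] 0.02776347880649763 [ 0.011  0.318  1.195  0.     1.63  -1.458]
tip [0.6442476  0.06401234 0.1114047 ]
```

View pics/w11.png

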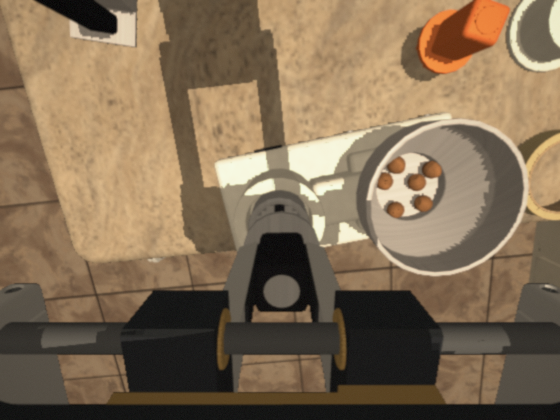

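View pics/s11.png

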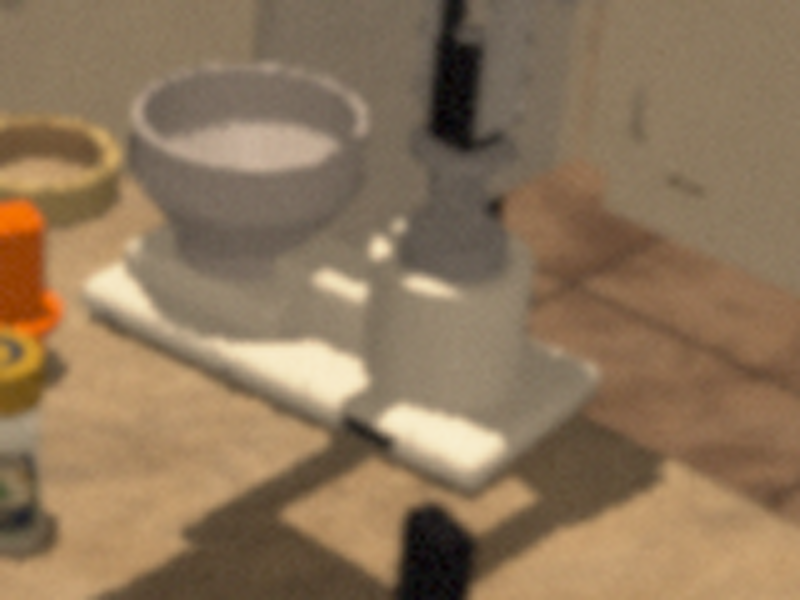

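The key is centred above the collar (collar at (280,205), key in line), with the nuts still in place. Lowering a little to feel the entry.

Call:
move_arm --increments '[[[0, 0, -0.007, 0, 0, 0, 0], [0, 0, -0.007, 0.04, 0, 0, 0], [0, 0, -0.007, 0.08, 0, 0, 0], [0, 0, -0.007, 0.11, 0, 0, 0], [0, 0, -0.007, 0.14, 0, 0, 0], [0, 0, -0.007, 0.16, 0, 0, 0], [0, 0, -0.007, 0.16, 0, 0, 0]]]'

```text
time: 23.52
tool_pos: [0.6445, 0.0626, 0.3395]
ee_rot: [3.141, -0.001, 3.039]
wrist_force: [0.5, 0.1, -1.1]
width: 0.0279
```

Run:
```python
from plan import *
o=robot.get_obs();print(o['tool_pos'],o['ee_rot'],o['wrist_force'],o['wrist_torque'],o['width'])
R=rot(o['ee_rot']).as_matrix();print('tip',o['tool_pos']+.2446*R[:,2])
```

```text
[0.64453978 0.06260141 0.33954897] [ 3.14134509e+00 -1.38857674e-03  3.03929650e+00] [ 0.47448107  0.08530796 -1.0830511 ] [ 0.02504915 -0.01434697 -0.03023376] 0.0278935728427687
tip [0.64420809 0.06269633 0.09494922]
```

The tip is 6 mm in with no reaction force, so it has entered the slots. Continuing.

Call:
move_arm --increments '[[[0, 0, 0, 0.02, 0, 0, 0], [0, 0, 0, 0.04, 0, 0, 0], [0, 0, 0, 0.06, 0, 0, 0], [0, 0, 0, 0.08, 0, 0, 0], [0, 0, 0, 0.08, 0, 0, 0]]]'

```text
time: 23.93
tool_pos: [0.6446, 0.0627, 0.3319]
ee_rot: [3.141, -0.001, 3.039]
wrist_force: [-0.2, 0.1, -0.6]
width: 0.0279
```

Run:
```python
from plan import *
o=robot.get_obs();print(o['tool_pos'],o['ee_rot'],o['wrist_force'],o['wrist_torque'],o['width'])
R=rot(o['ee_rot']).as_matrix();print('tip',o['tool_pos']+.2446*R[:,2])
```

```text
[0.64457893 0.06267908 0.33190204] [ 3.14128071e+00 -6.65009974e-04  3.03945689e+00] [-0.1592028   0.14216637 -0.61611827] [-0.00253474  0.01635247 -0.0367597 ] 0.027947322096321447
tip [0.6444249  0.06277157 0.0873021 ]
```

Call:
move_arm --increments '[[[0, 0, 0, 0.04, 0, 0, 0], [0, 0, 0, 0.08, 0, 0, 0], [0, 0, 0, 0.12, 0, 0, 0], [0, 0, 0, 0.15, 0, 0, 0], [0, 0, 0, 0.15, 0, 0, 0]]]'

```text
time: 24.35
tool_pos: [0.6445, 0.0626, 0.3162]
ee_rot: [3.141, -0.002, 3.039]
wrist_force: [0.1, 1.0, -1.1]
width: 0.0277
```

Call:
move_arm --increments '[[[0, 0, 0, 0.01, 0, 0, 0], [0, 0, 0, 0.02, 0, 0, 0], [0, 0, 0, 0.03, 0, 0, 0], [0, 0, 0, 0.04, 0, 0, 0], [0, 0, 0, 0.04, 0, 0, 0]]]'

```text
time: 24.77
tool_pos: [0.6446, 0.0627, 0.3147]
ee_rot: [3.141, 0.001, 3.039]
wrist_force: [-1.8, -0.2, 3.5]
width: 0.0278
```

Run:
```python
from plan import *
o=robot.get_obs();print(o['tool_pos'],o['ee_rot'],o['wrist_force'],o['wrist_torque'],o['width'])
R=rot(o['ee_rot']).as_matrix();print('tip',o['tool_pos']+.2446*R[:,2])
```

```text
[0.64459558 0.06266616 0.31469438] [3.14112706e+00 1.22994768e-03 3.03940137e+00] [-1.82436316 -0.22492123  3.47651003] [-0.0292526   0.43805699 -0.01763042] 0.02779182439313827
tip [0.64490647 0.06274876 0.07009459]
```

Seated (about 31 mm) and the spring force is starting. Pressing on.

Call:
move_arm --increments '[[[0, 0, 0, 0.02, 0, 0, 0], [0, 0, 0, 0.04, 0, 0, 0], [0, 0, 0, 0.06, 0, 0, 0], [0, 0, 0, 0.06, 0, 0, 0], [0, 0, 0, 0.06, 0, 0, 0]]]'

```text
time: 25.18
tool_pos: [0.6445, 0.0627, 0.3099]
ee_rot: [3.141, 0.002, 3.039]
wrist_force: [-3.3, 0.2, 8.2]
width: 0.028
```

Run:
```python
from plan import *
o=robot.get_obs();print(o['tool_pos'],o['ee_rot'],o['wrist_force'],o['wrist_torque'],o['width'])
R=rot(o['ee_rot']).as_matrix();print('tip',o['tool_pos']+.2446*R[:,2])
```

```text
[0.64450883 0.0626793  0.30989931] [3.14112135e+00 1.98189269e-03 3.03947486e+00] [-3.31083977  0.21654326  8.23381467] [-0.03882928  0.94087264 -0.00582708] 0.02801521452281866
tip [0.64500283 0.06274456 0.06529982]
```

Call:
move_arm --increments '[[[0, 0.004, 0, 0.01, 0, 0, 0], [0, 0.006, 0, 0.02, 0, 0, 0], [0, 0.006, 0, 0.03, 0, 0, 0], [0, 0.006, 0, 0.03, 0, 0, 0], [0, 0.006, 0, 0.03, 0, 0, 0]]]'

```text
time: 25.6
tool_pos: [0.644, 0.0627, 0.3095]
ee_rot: [3.141, 0.005, 3.04]
wrist_force: [-5.2, -0.5, 14.9]
width: 0.0279
```

Run:
```python
from plan import *
o=robot.get_obs();print(o['tool_pos'],o['ee_rot'],o['wrist_force'],o['wrist_torque'],o['width'])
R=rot(o['ee_rot']).as_matrix();print('tip',o['tool_pos']+.2446*R[:,2])
```

```text
[0.64398173 0.06274761 0.30949044] [3.14097406 0.00474813 3.03960857] [-5.16726822 -0.51483572 14.92953163] [-0.12626838  1.36847326  0.05823153] 0.027862045313132924
tip [0.64515249 0.0627799  0.06489325]
```

The force jumped to 15 N with hardly any travel, so the collar is on its stop. Final visual check.

Run:
```python
from plan import *
c=robot.camera_params('wrist');p,d=robot.snapshot('wrist');save(p,'w12')
C=cloud(c,d);H=C[...,2]
# collar / tower heights; flange
m=(np.hypot(C[...,0]-.644,C[...,1]-.063)<.045)
print(np.histogram(H[m],bins=np.arange(.06,.2,.004)))
p,d=robot.snapshot('scene');save(cv2.resize(p[160:340,260:460],None,fx=4,fy=3.3,interpolation=cv2.INTER_CUBIC),'s12')
o=robot.get_obs();print(o['time'],o['wrist_force'],o['width'])
```

```text
(array([  74,   93,  113,  156,  168,  171, 2389,  538,  230,  481,  881,
         81,  104,  153,  189,  196,  220,  243,  268,  258,  287,  314,
        490, 2652,  279,  269,  308,  291,  261,  339,  237,  175,  164,
         69]), array([0.06 , 0.064, 0.068, 0.072, 0.076, 0.08 , 0.084, 0.088, 0.092,
       0.096, 0.1  , 0.104, 0.108, 0.112, 0.116, 0.12 , 0.124, 0.128,
       0.132, 0.136, 0.14 , 0.144, 0.148, 0.152, 0.156, 0.16 , 0.164,
       0.168, 0.172, 0.176, 0.18 , 0.184, 0.188, 0.192, 0.196]))
25.7 [-5.58313475  0.97471336 15.35411696] 0.02767801335677432
```

View pics/s12.png

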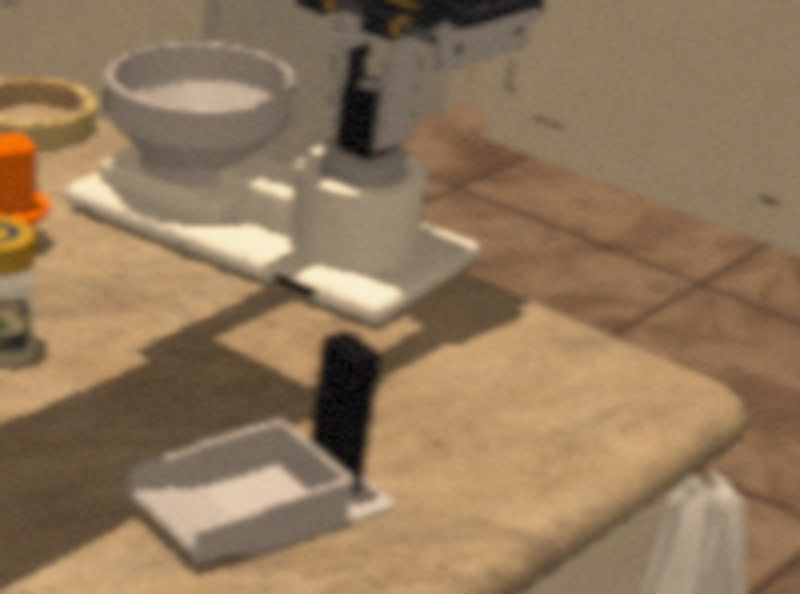

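View pics/w12.png

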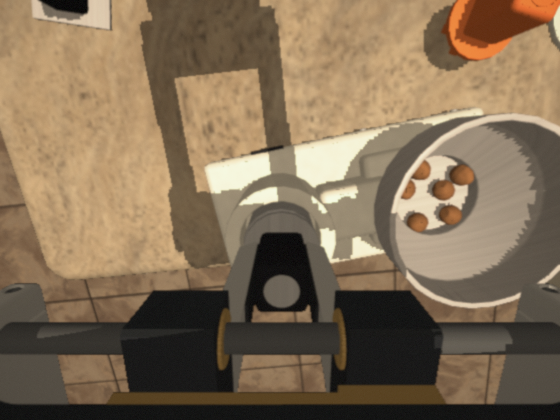

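The flange top reads about 0.101 m and the key top about 0.155 m, as expected for a seated key pressed 6 mm. The six nuts are in the hopper and the scoop is upright. Handing in.

Run:
```python
from bench import robot
print(robot.close_job())
o=robot.get_obs();print(o['time'],o['tool_pos'],o['wrist_force'],o['width'])
```

```text
the job is handed in; nothing more can be done
None
the job is handed in; nothing more can be done
```

The job is done and handed in at about 25.7 s of the 72 s allowed. `close_job` gave no verdict.

- **Nuts and scoop:** I poured all six nuts into the hopper, then stood the empty scoop upright on the worktop about 3 mm from where it started and let go. The last wrist picture shows all six nuts on the hopper floor, and the last scene picture shows the scoop upright and untouched.
- **Key and socket:** I took the black key from its stand, turned it about 33° and slid it home. It entered without resistance, and I pressed the collar down until the force jumped to about 15 N with almost no further travel.
- **Depth:** The stem tip is about 36 mm below the collar's original top. That matches the key fully seated (30 mm) with the collar pressed its full 6 mm. The key's flange in the last depth image agrees.
- **Grip:** The fingers still hold the key at 27.7 mm opening. There was no direct reading of the grip force on it.

**Disagreements:** The top and wrist cameras differed by 1–2 mm on the socket position. About 5 N of sideways force remained at the end, with the key tilted under 0.01 rad.

**Bystanders:** I moved nothing near the jar, mug or tape, but I did not re-measure their positions at the end.

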